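# Wind the bark end of a wood sample to the index and hold the microscope over it

## Task

First wind the measuring stage by its hand crank (one to three turns) until the bark edge of the wood strip stands at the pointer. Then lift the hand microscope out of its dock, carry it over the power pack, and finish while still holding it still and upright, its nose centred on the strip at the pointer and about a centimetre above the wood, with its flat sides parallel to the strip. Never touch the stage or the pointer with the microscope, and leave the other things on the table where they are.

Things in the scene. Friction and masses are not known exactly. Their poses are not given: they have to be found in the camera images.
- stage: Tree-ring measuring stage fixed to the table: aluminium bed 130 x 260 mm, two grey end blocks 85 mm high, a dark carriage between them carrying the wood strip, a hand crank at its +y end. Origin: centre of the underside, on the table. Its y axis runs along the bed and strip towards the crank, x across, z up. The strip is 26 mm wide, x = -13 to 13 mm, its top face 96 mm above the table.
- carriage (a joint): Travel of the carriage in m along the stage's +y axis (towards the crank); 10 mm for each full turn of the crank, stops at -8 and 44 mm. It cannot be pushed: only the crank moves it.
- crank (a joint): Angle of the crank in rad about the stage's +y axis: it grows when the knob goes from the top towards the stage's +x and then down, and the carriage then moves to +y. At 0 the knob is at the top. It turns any number of turns with a light drag (about 4 N at the knob) and stays where it is left.
- crank_axis (a point): Point on the crank's axis of rotation, in the middle of the circle that the knob's middle runs on: 65 mm above the table, 180 mm from the stage's origin along its +y. The circle lies in the plane across the stage's y and has a radius of 25 mm.
- crank_grip (a point): Middle of the crank's black knob, a round handle 16 mm in diameter and 45 mm long lying along the stage's y axis. It spins freely on its pin, so the fingers can hold it from above through whole turns. The crank arm is at its end towards the stage; from there to the stage nothing stands above 85 mm.
- bark_edge (a point): Border of light wood and dark bark on the top face of the wood strip, middle of its width; it moves with the carriage. Bark takes the last 12 mm of the strip, at the end towards the crank. At the start it lies 12 to 30 mm short of the pointer (the crank must turn the positive way).
- index: Pointer bracket, 96 mm tall, clamped to the stage's bed 60 mm to the far (+x) side of the strip's middle line, at a different place along the bed each time. Its steel pointer, 3 mm thick, top 0.5 mm above the wood's face, runs from there towards the strip and ends 3.5 mm beside it, 16.5 mm from its middle line. Origin: on the table under the mark that it points at. Axes like the stage's.
- index_mark (a point): Point on the strip's middle line, at the height of its top face (96 mm above the table), straight in line with the pointer's tip: where the bark edge has to come, and above which the nose of the microscope has to be held.
- dock: White charging dock for the microscope, fixed to the table: foot 90 x 70 x 14 mm with a round socket whose rim is 40 mm above the table. The microscope is lifted straight up out of it by 26 mm.
- microscope: Hand microscope, loose, 0.11 to 0.18 kg, upright in the dock, 134 mm tall. Origin: middle of the nose's flat end (14 mm above the table at the start), z up. Round nose 26 mm across up to 38 mm; white body 40 (x) by 30 mm (y) from 38 to 130 mm, held on its flat sides that face its y, e.g. 95 mm above the nose; cap 22 mm across on top. Held right, its x axis runs along the stage's y.
- nose (a point): Middle of the flat end of the microscope's nose (same point as its origin).
- power_pack: Grey portable power pack 220 (x) x 100 (y) x 130 mm with a carrying handle whose top is 163 mm above the table; stands between dock and stage. Origin: centre of the underside. Leave alone.
- flask: Steel drinking flask 70 mm in diameter, 210 mm tall. Origin: centre of the underside. Leave alone.
- micrometer: Outside micrometer with a blue frame lying on the table, about 140 x 50 x 18 mm. Leave alone.
- gauge_case: Black flat case 110 x 200 x 36 mm lying on the table. Leave alone.
- sample_tray: White tray 90 x 190 x 28 mm with three more wood strips in it. Leave alone.
Not all that is in view belongs to the job. Leave any orange or red look-alike of the microscope alone.

How it is judged (in metres and radians):
On the way, in this order (a step that is already met when the one before it is completed fails the run):
1. the bark edge stands at the pointer and the carriage is at rest, with the microscope still in its dock (y of bark_edge in the frame of index_mark between -0.0025 and 0.0025 m and velocity of joint carriage between -0.001 and 0.001 m/s and height (world z) of nose below 0.03 m), for 0.2 s.
2. the microscope is held, lifted higher than the power pack's body (height (world z) of nose above 0.135 m and contact force between the fingers and microscope above 1 N), for 0.1 s.
At the end, for the whole second after the job is handed in: The fingers hold the microscope at rest, touching nothing else, its nose 4 to 18 mm above the wood and within 6 mm of the point of the strip at the pointer, upright within 5 degrees, its flat sides parallel to the strip within 8 degrees, and the bark edge is still within 3 mm of the pointer (y of bark_edge in the frame of index_mark between -0.003 and 0.003 m and horizontal distance between nose and index_mark below 0.006 m and z of nose in the frame of index_mark between 0.004 and 0.018 m and angle between microscope's own z axis and vertical below 0.09 rad and angle between the x axis of microscope and the y axis of stage, either way round below 0.15 rad and contact force between microscope and stage below 0.05 N and contact force between microscope and index below 0.05 N and contact force between the fingers and microscope above 1 N and linear speed of microscope below 0.02 m/s and angular speed of microscope below 0.15 rad/s); the arm keeps its last pose, push and grip.
It fails at once if the microscope touches the stage, the wood or the pointer (contact force between microscope and stage above 0.5 N or contact force between microscope and index above 0.5 N).
It fails at once if another thing on the table is shifted by more than 20 mm (distance of any of power_pack, flask, micrometer, gauge_case, sample_tray from where it was at the start of the episode above 0.02 m).
It also fails if it takes over 67 s, if anything falls off the work surface, if the arm or the gripper's body presses on something with over 40 N, if the wrist force passes 120 N, or if a joint passes its speed limit or range.

## Robot

A 7-joint arm with a two-finger parallel gripper is mounted at the origin on the work surface. World frame = base frame: x ahead of the robot, y to its left, z up, the work surface at z = 0. Lengths are in mm, angles in degrees, forces in N, time in s.
With the tool pointing down it reaches from about 400 to 875 mm from the base axis. Payload 4.4 kg.
Tool frame: the origin (TCP) lies at the very end of the fingers, on their centre line; the grasp point (between the pads) lies 19 mm behind it; y points along the fingers, z is the direction in which the jaws open and shut, and the axes are right-handed (so a half turn about y gives the same grasp; the last joint's range is limited). The gripper opens to 85 mm and grips with 20 to 120 N. Pads are 22 mm wide; open, the fingers measure 114 mm over their backs; the gripper's body (76 mm by 85 mm) begins 54 mm behind the grasp point. The pads swing forward as they close: fully open they stand 13 mm farther back than shut.
Start: joints at [-67.999, 36.005, 2.206, 86.941, -1.547, 57.084, -1.146], TCP at [282.59, 585.372, 231.313] pointing down, gripper open.
Joint ranges: [-175.42, 175.42], [-21.48, 121.26], [-71.46, 75.88], [10.55, 141.38], [-63.04, 243.04], [13.31, 113.54], [-168.57, 168.57]. Speed limits (degrees/s): [147.25, 147.25, 180, 180, 180, 180, 180].

## Interface

Orientations are given as a 3x3 rotation matrix whose columns are the frame's x, y, z axes.
In Python, from rig import sensors, vision, ctrl gives the robot as it stands. The module is installed in compiled form; this text tells all that it offers.
- The arm moves only by the tool apply_moves, never from a script. Its argument "commands" is a list of rows, each an object with "dp": the shift along the tool's x, y, z in units of 3 cm (1.0 is 3 cm), a list of three; "rotation": the turn, a rotation vector about the tool's x, y, z in units of 0.12 rad (1.0 is 0.12 rad), a list of three. In form: [{"dp": [x, y, z], "rotation": [wx, wy, wz]}, ...]. A call has exactly 5 rows; each row shifts and turns the pose as measured when the row begins, along the tool's axes as they then stand; what a row does not reach is not made up. A row lasts 1/12 s, in which the tool goes at most 41.7 mm and 7.16 degrees, less where a joint would pass 70% of its speed; a pose out of reach is approached as far as the arm can. A call with a number of a shift or a turn outside -1 to 1 is refused whole. A call with a gripper value outside its range is refused whole. "gripper" is the closure, from -1 (fully open) to 1 (shut), set as the call begins (left out, the last holds). The fingers move at their own pace and stop on an object; "grip_force" is the grip in N (left out, the last holds). Time passes only in rows, so rows that do not move let the fingers close, or fill a call up. It gives the time, the measured TCP pose, the force and the opening at its end, in the units of the state.
- sensors.observe(): the state, without advancing time (a new reading comes with each control period).
- vision.capture(name): name is "scene" or "top" or "wrist"; returns the picture (400x640x3 uint8, blue, green, red); there is no depth.
- vision.calibration(name): a dict with "fx", "fy", "cx", "cy" (pixels), "R" (3x3) and "t" (3): a world point X has camera coordinates R X + t. Camera axes: x right, y down, z forward; pixel columns grow to the right and rows downward; lengths in mm; the calibration is good to about 2 mm. A picture is of the moment at which its call begins: read the wrist's pose just before it. calibration takes no time and is no camera call; for the wrist camera it gives the pose at the moment of the call.
- ctrl.finish_job(): hands the job in, once; it reports no verdict.
The state is a dict: "time_s": time; "q": joint angles; "qd": joint speeds; "joint_torque": joint torques, N m; "ee_pos": TCP position; "orientation": TCP orientation; "contact_force": force on the tool from outside, world axes, zero at the start; "wrist_torque": the same for the moment, N m; "finger_gap": opening from 0.0 (shut) to 1.0 (fully open).
Only numpy, scipy, OpenCV 4.12 (cv2) and the standard library are available. Lean on these libraries where they do the work, as an engineer would, in place of code of your own. Each camera call takes 0.05 s, during which the arm holds its last target. There are 200 camera calls.

## Working session

There is one attempt and no reset: what is moved stays moved. The work goes in short steps, Python scripts to look and compute and a tool call to move; the robot and the scene stay as the last step left them, time stands still between calls to the robot, and variables do not carry over. Pictures are saved under pics/ and viewed, about 8 in all and at most 12, crops included, and the job is handed in when it is done.

Besides the shell and the picture viewer there is one more tool, called after ">>>" as name([rows], argument=value, ...), one row to a line, values as JSON. apply_moves: Moves the arm, as the interface text tells. Shifts and turns lie within -1 to 1; 1 stands for 3 cm of shift or 0.12 rad of turn. Its arguments: {"type":"object","properties":{"commands":{"type":"array"},"gripper":{"type":"number"},"grip_force":{"type":"number"}},"required":["commands"]}

```bash
mkdir -p pics; cat > h.py <<'E'
import numpy as np, cv2
from rig import sensors, vision, ctrl
def ray(cal,u,v):
    R=np.array(cal["R"]);t=np.array(cal["t"]).ravel()
    d=R.T@np.array([(u-cal["cx"])/cal["fx"],(v-cal["cy"])/cal["fy"],1]);return -R.T@t,d
def onz(cal,u,v,z):
    o,d=ray(cal,u,v);return o+d*(z-o[2])/d[2]
def proj(cal,X):
    c=np.array(cal["R"])@np.array(X,float)+np.array(cal["t"]).ravel()
    return cal["fx"]*c[0]/c[2]+cal["cx"],cal["fy"]*c[1]/c[2]+cal["cy"]
E
python3 - <<'E'
from h import *
s=sensors.observe();print(s)
for n in("scene","top"):
    cv2.imwrite(f"pics/{n}0.png",vision.capture(n));c=vision.calibration(n);print(n,c, ray(c,320,200))
E
```

```text
{'time_s': 0.0, 'q': array([-67.99775301,  36.05927857,   2.20423168,  86.9955013 ,
        -1.54777381,  57.0829156 ,  -1.14749985]), 'qd': array([-0.11937851,  0.05350346,  0.07707824, -0.0489649 ,  0.12946165,
        0.1515766 ,  0.07561041]), 'joint_torque': array([ 4.62803018e-04, -5.63410699e+01,  1.22599114e+00, -1.93440807e+01,
        1.09496748e-02,  1.05620432e-02,  9.18709333e-06]), 'ee_pos': array([282.33518687, 584.79663777, 230.38828893]), 'orientation': array([[ 9.00503593e-01, -7.91736800e-04,  4.34847850e-01],
       [-4.34848570e-01, -1.71002218e-03,  9.00501970e-01],
       [ 3.06389220e-05, -9.99998224e-01, -1.88416673e-03]]), 'contact_force': array([-0.88804566, -0.12587914,  0.20275305]), 'wrist_torque': array([ 0.01627529, -0.01886213, -0.01150322]), 'finger_gap': 0.9985797277599993}
scene {'fx': 516.6686919341882, 'fy': 516.6686919341882, 'cx': 315.82913426386705, 'cy': 204.31408774280123, 'R': array([[-0.09213868,  0.99564665,  0.01407877],
       [ 0.58666478,  0.06570437, -0.80716007],
       [-0.80457125, -0.06611115, -0.59016474]]), 't': array([  98.44957533, -299.17595516, 1820.96425663])} (array([1649.68250099,   42.02221987,  831.79996026]), array([-0.81021359, -0.0586223 , -0.58331145]))
top {'fx': 425.4466675803716, 'fy': 425.4466675803716, 'cx': 318.7484793930151, 'cy': 199.9303599042109, 'R': array([[-1.80062805e-04, -9.99999238e-01, -1.22112862e-03],
       [-9.98888634e-01,  2.37417305e-04, -4.71321645e-02],
       [ 4.71324185e-02,  1.21128474e-03, -9.98887916e-01]]), 't': array([ -51.22694643,  609.9710932 , 1292.14283163])} (array([ 548.38215113,  -52.936878  , 1319.39256296]), array([ 0.04696838, -0.00173034, -0.99889922]))
```

View pics/top0.png

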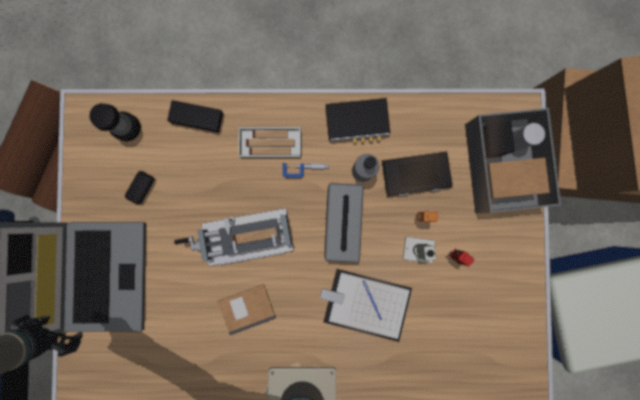

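View pics/scene0.png

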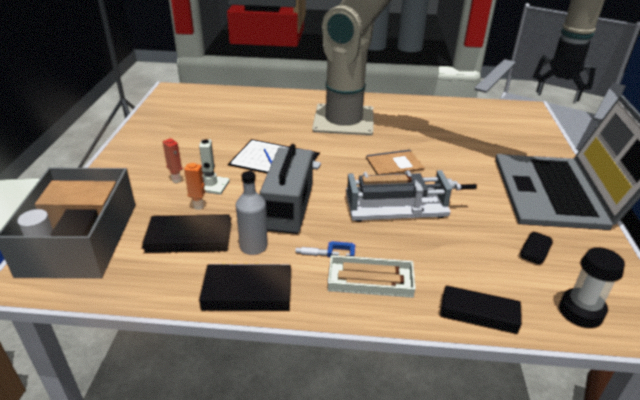

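The top view shows the stage at (200–292, 210–265) with its knob at about (181, 240), and the power pack at (344, 222). There are three microscope look-alikes: white in the white dock (422, 250), orange (428, 216) and red (462, 258). The white one fits the description. I'll confirm it in an enlarged crop.

```bash
python3 - <<'E'
from h import *
im=cv2.imread("pics/top0.png");c=vision.calibration("top")
a=cv2.resize(im[200:275,165:305],None,fx=5,fy=5,interpolation=cv2.INTER_CUBIC)[:, :700]
b=cv2.resize(im[200:270,395:485],None,fx=3,fy=3,interpolation=cv2.INTER_CUBIC)
out=np.zeros((375+210,700,3),np.uint8);out[:375]=a;out[375:,:270]=b
s=cv2.imread("pics/scene0.png")[130:214,155:325];b2=cv2.resize(s,None,fx=2.5,fy=2.5,interpolation=cv2.INTER_CUBIC)
out[375:,275:700]=b2
cv2.imwrite("pics/crop0.png",out)
for n,p,z in [("knob",(181,240),65),("scope",(424,252),140),("dock",(420,250),14),("stage c",(247,237),45)]: print(n,onz(c,*p,z).round(0))
E
```

```text
knob [490. 354.  65.]
scope [ 460. -342.  140.]
dock [ 457. -361.   14.]
stage c [498. 163.  45.]
```

View pics/crop0.png

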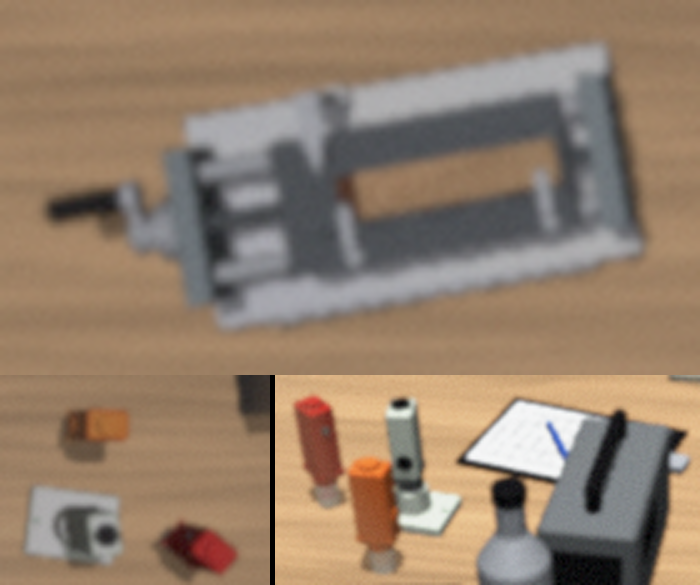

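The white microscope sits in the white dock (crop (100, 530)). The orange and red ones have no dock, so I leave those alone. Next is a coarse stage frame from the bed corners, plus the wrist camera geometry.

```bash
python3 - <<'E'
from h import *
c=vision.calibration("top");f=lambda x,y,z:onz(c,165+x/5,200+y/5,z)
P=[f(x,y,18) for x,y in [(188,118),(606,45),(642,250),(220,325)]]
print(np.round(P),[np.linalg.norm(P[i]-P[i-1]).round() for i in range(4)],np.mean(P,0))
print("tip",f(315,165,96),"bark",f(355,190,96), f(345,190,96),"strip far end",f(560,165,96))
print("knob ends",f(50,208,80),f(118,200,80))
s=sensors.observe();w=vision.calibration("wrist");o,d=ray(w,320,200)
R=s["orientation"];print("cam in tool",R.T@(o-s["ee_pos"]),R.T@d, "camx in tool",R.T@np.array(w["R"])[0],w["fx"],w["cx"],w["cy"])
f2=lambda x,y,z:onz(c,395+x/3,200+(y-375)/3,z)
print("cap",f2(106,535,146)); Q=[f2(x,y,14) for x,y in [(33,486),(119,497),(122,562),(26,553)]];print(np.round(Q),[np.linalg.norm(Q[i]-Q[i-1]).round() for i in range(4)])
E
```

```text
[[537. 304.  18.]
 [582.  48.  18.]
 [457.  26.  18.]
 [412. 282.  18.]] [np.float64(127.0), np.float64(259.0), np.float64(127.0), np.float64(261.0)] [497.10067449 165.01892924  18.        ]
tip [511.18812715 208.91912787  96.        ] bark [496.88469762 185.83331895  96.        ] [496.88543545 191.56936508  96.        ] strip far end [511.16803582  68.32240667  96.        ]
knob ends [485.81130968 366.05927285  80.        ] [490.43773345 326.61368379  80.        ]
cam in tool [ -67.83393643 -142.78894586   -0.64893911] [0.27846946 0.96048217 0.00404627] camx in tool [ 1.59296705e-03 -6.41876372e-04  9.99998525e-01] 276.6403478219487 318.9284754034508 197.6427142157849
cap [ 456.97690665 -357.67262078  146.        ]
[[ 496. -318.   14.]
 [ 485. -406.   14.]
 [ 419. -408.   14.]
 [ 428. -310.   14.]] [np.float64(68.0), np.float64(88.0), np.float64(66.0), np.float64(98.0)]
```

>>> apply_moves([
  {"dp": [0.9, 0, -0.4], "rotation": [0, 0, 0]},
  {"dp": [0.9, 0, -0.4], "rotation": [0, 0, 0]},
  {"dp": [0.9, 0, -0.4], "rotation": [0, 0, 0]},
  {"dp": [0.9, 0, -0.4], "rotation": [0, 0, 0]},
  {"dp": [0.9, 0, -0.4], "rotation": [0, 0, 0]},
], gripper=-1)

```text
time_s: 0.52
ee_pos: [371.5, 475.6, 226.7]
orientation: [[0.908, -0.009, 0.419], [-0.419, -0.0, 0.908], [-0.008, -1.0, -0.004]]
contact_force: [0.6, 0.2, 0.2]
finger_gap: 0.994
```

>>> apply_moves([
  {"dp": [0, 0, 0], "rotation": [0, 1, 0]},
  {"dp": [0, 0, 0], "rotation": [0, 1, 0]},
  {"dp": [0, 0, 0], "rotation": [0, 1, 0]},
  {"dp": [0, 0, 0], "rotation": [0, 1, 0]},
  {"dp": [0, 0, 0], "rotation": [0, 1, 0]},
])

```text
time_s: 0.93
ee_pos: [380.6, 463.4, 224.9]
orientation: [[0.489, -0.008, 0.872], [-0.872, -0.009, 0.489], [0.004, -1.0, -0.011]]
contact_force: [0.4, 0.2, -0.3]
finger_gap: 0.999
```

>>> apply_moves([
  {"dp": [0, 0, 0], "rotation": [0, 0.9, 0]},
  {"dp": [0, 0, 0], "rotation": [0, 0.9, 0]},
  {"dp": [0, 0, 0], "rotation": [0, 0.8, 0]},
  {"dp": [0, 0, 0], "rotation": [0, 0, 0]},
  {"dp": [0.7, 0, 0.5], "rotation": [0, 0, 0]},
])

```text
time_s: 1.35
ee_pos: [393.4, 448.7, 222.4]
orientation: [[0.189, -0.014, 0.982], [-0.982, -0.01, 0.188], [0.007, -1.0, -0.015]]
contact_force: [0.8, 0.4, -0.6]
finger_gap: 0.994
```

>>> apply_moves([
  {"dp": [0.9, 0, 0.6], "rotation": [0, 0, 0]},
  {"dp": [0.9, 0, 0.6], "rotation": [0, 0, 0]},
  {"dp": [0.9, 0, 0.6], "rotation": [0, 0, 0]},
  {"dp": [0.7, 0, 0.4], "rotation": [0, 0, 0]},
  {"dp": [0, 0, 0], "rotation": [0, 0, 0]},
])

```text
time_s: 1.77
ee_pos: [482.3, 355.1, 220.4]
orientation: [[0.205, -0.013, 0.979], [-0.979, -0.014, 0.205], [0.011, -1.0, -0.016]]
contact_force: [-0.5, -1.4, 0.6]
finger_gap: 0.997
```

```bash
python3 - <<'E'
from h import *
s=sensors.observe();c=vision.calibration("wrist");im=vision.capture("wrist");cv2.imwrite("pics/w1.png",im)
import pickle;pickle.dump((s,c),open("w1.pkl","wb"));print(s["time_s"],s["ee_pos"],s["orientation"],s["q"])
cv2.imwrite("pics/w1b.png",cv2.resize(im,(800,500),interpolation=cv2.INTER_CUBIC))
E
```

```text
1.7667 [482.28392409 355.1104145  220.4334613 ] [[ 0.20532601 -0.01336448  0.97860238]
 [-0.9786283  -0.0143569   0.20513538]
 [ 0.01130817 -0.99980762 -0.0160267 ]] [-49.45625238  33.83954064  16.58534254  95.39887766 -11.12025233
  53.51389163 -16.87563117]
```

View pics/w1b.png

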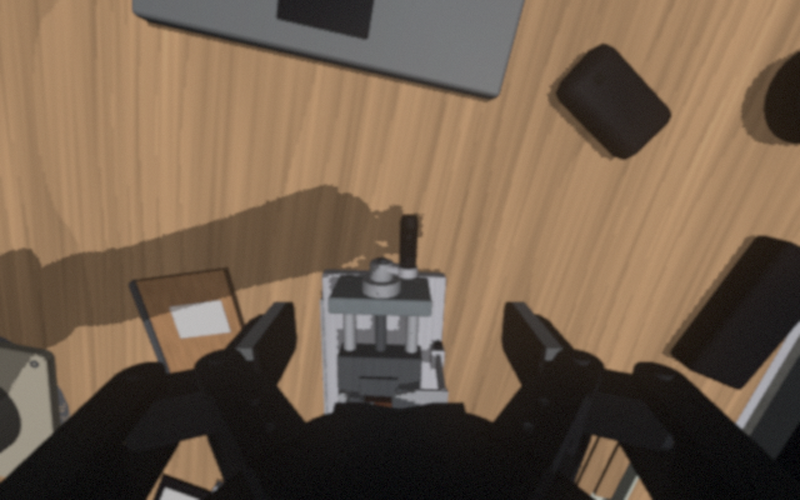

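The wrist view has the knob at about (327, 194) native pixels, the hub at (305, 226), and the end block behind it. I'll enlarge it for precise points.

```bash
python3 - <<'E'
from h import *
im=cv2.imread("pics/w1.png")
cv2.imwrite("pics/w1c.png",cv2.resize(im[165:325,245:370],None,fx=3.7,fy=3.7,interpolation=cv2.INTER_CUBIC))
def dark(im,x0,y0,x1,y1,th):
    g=im[y0:y1,x0:x1].max(2);m=(g<th).astype(np.uint8)
    for k in cv2.findContours(m,0,2)[0]:
        if cv2.contourArea(k)>15: (cx,cy),wh,a=cv2.minAreaRect(k);print((round(cx+x0,1),round(cy+y0,1)),np.round(wh,1),round(a),cv2.boundingRect(k))
dark(im,305,150,345,218,70); print()
dark(cv2.imread("pics/top0.png"),165,228,195,250,80)
E
```

```text
(326.2, 193.0) [13.3 42.2] 2 (14, 22, 15, 43)

(181.5, 240.5) [ 5. 13.] 90 (10, 10, 14, 6)
```

View pics/w1c.png

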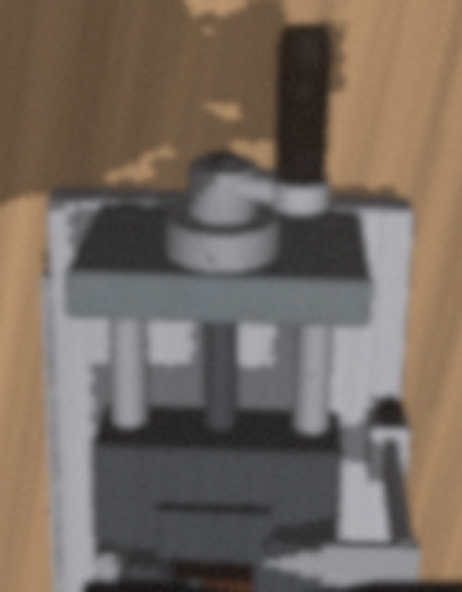

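```bash
cat > fit.py <<'E'
from h import *
import pickle;from scipy.optimize import least_squares
s,cw=pickle.load(open("w1.pkl","rb"));ct=vision.calibration("top")
W=lambda x,y:(245+x/3.7,165+y/3.7); T=lambda x,y:(165+x/5,200+y/5)
def model(p):
    x,y,a,zb,th,by,ty=p;c,sn=np.cos(a),np.sin(a)
    S=lambda X,Y,Z:np.array([x+c*X-sn*Y,y+sn*X+c*Y,Z])
    K=S(25*np.sin(th),180,65+25*np.cos(th))
    return S,K
obs=lambda p:(lambda S,K:[(cw,S(-65,130,p[3]),W(50,197)),(cw,S(65,130,p[3]),W(411,204)),(cw,K,(326.2,193.0)),(ct,K,(181.2,240.7)),
 (cw,(S(0,p[5],85)),W(219,297)),(ct,S(65,130,p[3]),T(188,118)),(ct,S(65,-130,p[3]),T(606,45)),(ct,S(-65,-130,p[3]),T(642,250)),(ct,S(-65,130,p[3]),T(220,325))])(*model(p))
def res(p):
    r=[]
    for c,X,uv in obs(p): r+=list((np.array(proj(c,X))-uv)*(1 if c is cw else 1))
    return np.array(r)
if __name__=="__main__":
  for th0 in (1.,2.):
    q=least_squares(res,[497,165,.17,15,th0,120,0]);p=q.x;S,K=model(p)
    print(q.cost.round(2),p.round(3),"yaw",np.degrees(p[2]).round(2),"th",np.degrees(p[4]).round(1));print(q.fun.reshape(-1,2).round(1).tolist());print("knob",K.round(1),"axis",S(0,180,65).round(1))
    for n,u in (("tip near end",W(250,572)),("bar far",W(415,572))): P=onz(cw,*u,96);print(n,(np.array([[np.cos(p[2]),np.sin(p[2])],[-np.sin(p[2]),np.cos(p[2])]])@(P[:2]-p[:2])).round(1))
E
python3 fit.py
```

```text
3.43 [4.98711e+02 1.65169e+02 1.74000e-01 2.14530e+01 1.12700e+00 1.22741e+02
 0.00000e+00] yaw 9.99 th 64.6
[[-0.8, -1.2], [0.5, 0.2], [-0.1, 0.6], [1.1, -0.5], [-0.5, -0.0], [-0.6, -0.9], [-0.1, -1.1], [-0.1, 0.0], [-0.1, -0.0]]
knob [489.7 346.4  75.7] axis [467.5 342.4  65. ]
tip near end [12.3 34.6]
bar far [63.5 36.8]
3.43 [4.98711e+02 1.65169e+02 1.74000e-01 2.14530e+01 1.12700e+00 1.22741e+02
 0.00000e+00] yaw 9.99 th 64.6
[[-0.8, -1.2], [0.5, 0.2], [-0.1, 0.6], [1.1, -0.5], [-0.5, -0.0], [-0.6, -0.9], [-0.1, -1.1], [-0.1, 0.0], [-0.1, -0.0]]
knob [489.7 346.4  75.7] axis [467.5 342.4  65. ]
tip near end [12.3 34.6]
bar far [63.5 36.8]
```

>>> apply_moves([
  {"dp": [0.9, 0.2, -0.05], "rotation": [0.13, 0.2, 0.1]},
  {"dp": [0.9, 0.2, -0.05], "rotation": [0, 0, 0]},
  {"dp": [0.9, 0.2, -0.05], "rotation": [0, 0, 0]},
  {"dp": [0.9, 0.2, -0.05], "rotation": [0, 0, 0]},
  {"dp": [0.9, 0.2, -0.05], "rotation": [0, 0, 0]},
])

```text
time_s: 2.23
ee_pos: [495.6, 233.4, 188.1]
orientation: [[0.211, -0.003, 0.977], [-0.977, 0.013, 0.211], [-0.013, -1.0, -0.0]]
contact_force: [0.4, -0.7, 0.8]
finger_gap: 1.0
```

>>> apply_moves([
  {"dp": [0.9, 0.2, -0.05], "rotation": [0, 0, 0]},
  {"dp": [0.9, 0.2, -0.05], "rotation": [0, 0, 0]},
  {"dp": [0.8, 0.2, -0.05], "rotation": [0, 0, 0]},
  {"dp": [0.4, 0, 0], "rotation": [0, 0, 0]},
  {"dp": [0, 0, 0], "rotation": [0, 0, 0]},
])

```text
time_s: 2.65
ee_pos: [507.4, 140.7, 166.4]
orientation: [[0.222, -0.008, 0.975], [-0.975, 0.013, 0.223], [-0.014, -1.0, -0.005]]
contact_force: [0.6, 0.4, -1.3]
finger_gap: 0.997
```

```bash
python3 - <<'E'
from h import *
s=sensors.observe();c=vision.calibration("wrist");im=vision.capture("wrist");cv2.imwrite("pics/w2.png",im)
import pickle;pickle.dump((s,c),open("w2.pkl","wb"));print(s["time_s"],s["ee_pos"],s["orientation"])
x,y=map(int,proj(c,[492,200,96]));print(x,y)
x0,y0=max(x-80,0),max(y-70,0);print(x0,y0)
cv2.imwrite("pics/w2c.png",cv2.resize(im[y0:y0+120,x0:x0+160],None,fx=5,fy=5,interpolation=cv2.INTER_CUBIC))
E
```

```text
2.65 [507.40836321 140.71409788 166.42171188] [[ 0.22245592 -0.0078898   0.97491082]
 [-0.97484083  0.01265856  0.22254239]
 [-0.01409679 -0.99988875 -0.00487533]]
316 130
236 60
```

View pics/w2c.png

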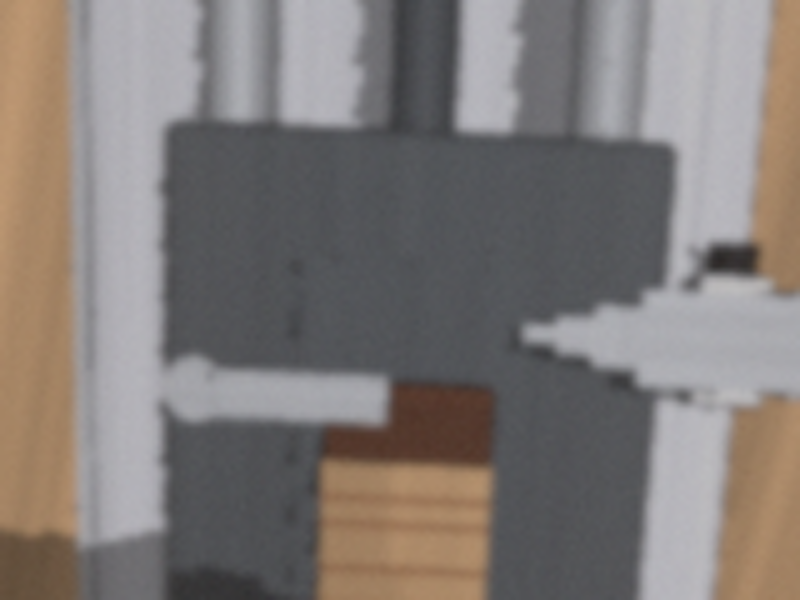

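The pointer tip is at crop (520, 335), the bark border runs from (322, 457) to (492, 465), and the strip edges are at x = 320 and 492.

```bash
python3 - <<'E'
from h import *
import pickle
s,c=pickle.load(open("w2.pkl","rb"));a=np.radians(9.99);o=np.array([498.7,165.2])
R=np.array([[np.cos(a),np.sin(a)],[-np.sin(a),np.cos(a)]])
for n,u,z in [("tip",(520,333),95),("b1",(322,457),96),("b2",(492,464),96),("sL",(317,600),96),("sR",(487,600),96),("bedR hi",(770,0),21.5),("bedR lo",(720,560),21.5),("bedL",(70,0),21.5),("bedL lo",(80,530),21.5)]:
    P=onz(c,236+u[0]/5,60+u[1]/5,z);print(n,P.round(1),(R@(P[:2]-o)).round(1))
E
```

```text
tip [508.4 206.4  95. ] [16.7 38.9]
b1 [483.2 181.8  96. ] [-12.4  19.1]
b2 [508.8 186.6  96. ] [13.7 19.3]
sL [487.  159.8  96. ] [-12.5  -3.3]
sR [513.1 165.8  96. ] [14.2 -1.9]
bedR hi [545.3 277.3  21.5] [ 65.3 102.3]
bedR lo [565.7 171.4  21.5] [67.1 -5.5]
bedL [415.  247.9  21.5] [-68.1  95.9]
bedL lo [433.2 147.8  21.5] [-67.5  -5.8]
```

>>> apply_moves([
  {"dp": [0, 0, 0], "rotation": [0.05, 0.42, -0.1]},
  {"dp": [-0.8, 0, 0.08], "rotation": [0, 0, 0]},
  {"dp": [-0.9, 0, 0.08], "rotation": [0, 0, 0]},
  {"dp": [-0.9, 0, 0.08], "rotation": [0, 0, 0]},
  {"dp": [-0.9, 0, 0.08], "rotation": [0, 0, 0]},
])

```text
time_s: 3.12
ee_pos: [496.2, 253.6, 167.4]
orientation: [[0.174, -0.001, 0.985], [-0.985, 0.005, 0.174], [-0.005, -1.0, 0.0]]
contact_force: [-0.1, 0.7, -0.2]
finger_gap: 1.0
```

>>> apply_moves([
  {"dp": [-0.9, 0, 0.08], "rotation": [0, 0, 0]},
  {"dp": [-0.9, 0, 0.08], "rotation": [0, 0, 0]},
  {"dp": [-0.8, 0, 0.08], "rotation": [0, 0, 0]},
  {"dp": [0, 0, 0], "rotation": [0, 0, 0]},
  {"dp": [0, 0, 0], "rotation": [0, 0, 0]},
])

```text
time_s: 3.53
ee_pos: [478.4, 358.3, 167.8]
orientation: [[0.206, -0.005, 0.978], [-0.978, 0.017, 0.206], [-0.017, -1.0, -0.001]]
contact_force: [-0.0, -0.8, -0.3]
finger_gap: 1.0
```

```bash
cat > d.py <<'E'
from h import *
import sys
from scipy.spatial.transform import Rotation as Ro
def delta(P,yaw):  # remaining shift / turn in tool units, tool z at yaw, tool y down
    s=sensors.observe();R=s["orientation"];a=np.radians(yaw)
    z=np.array([np.cos(a),np.sin(a),0]);y=np.array([0,0,-1.]);G=np.c_[np.cross(y,z),y,z]
    print("t",s["time_s"],"at",s["ee_pos"].round(1),"F",s["contact_force"].round(1),"gap",round(s["finger_gap"],3))
    print("dp(target frame)",(G.T@(np.array(P)-s["ee_pos"])/30).round(2),"rot",(Ro.from_matrix(R.T@G).as_rotvec()/.12).round(2))
if __name__=="__main__": v=list(map(float,sys.argv[1:]));delta(v[:3],v[3])
E
python3 d.py 489 348.5 57 10
```

```text
t 3.5333 at [478.4 358.3 167.8] F [-0.  -0.8 -0.3] gap 1.0
dp(target frame) [0.38 3.69 0.29] rot [ 0.01  0.28 -0.14]
```

>>> apply_moves([
  {"dp": [0.3, 0, 0.2], "rotation": [0, 0.28, -0.14]},
  {"dp": [0, 0.6, 0], "rotation": [0, 0, 0]},
  {"dp": [0, 0.6, 0], "rotation": [0, 0, 0]},
  {"dp": [0, 0.5, 0], "rotation": [0, 0, 0]},
  {"dp": [0, 0, 0], "rotation": [0, 0, 0]},
], grip_force=20)

```text
time_s: 3.95
ee_pos: [481.5, 358.2, 116.3]
orientation: [[0.186, -0.002, 0.983], [-0.983, 0.005, 0.186], [-0.005, -1.0, -0.001]]
contact_force: [-0.7, -0.3, -0.4]
finger_gap: 0.997
```

```bash
python3 d.py 489 348.5 57 10
```

```text
t 3.95 at [481.5 358.2 116.3] F [-0.7 -0.3 -0.4] gap 0.997
dp(target frame) [0.36 1.98 0.19] rot [ 0.01  0.1  -0.05]
```

>>> apply_moves([
  {"dp": [0.3, 0.2, 0.2], "rotation": [0, 0.1, -0.05]},
  {"dp": [0.1, 0.4, 0.05], "rotation": [0, 0, 0]},
  {"dp": [0.1, 0.5, 0], "rotation": [0, 0, 0]},
  {"dp": [0, 0.5, 0], "rotation": [0, 0, 0]},
  {"dp": [0, 0.2, 0], "rotation": [0, 0, 0]},
])

```text
time_s: 4.37
ee_pos: [494.9, 344.6, 62.5]
orientation: [[0.173, 0.005, 0.985], [-0.985, 0.002, 0.173], [-0.001, -1.0, 0.005]]
contact_force: [-0.8, -0.3, 0.1]
finger_gap: 1.002
```

```bash
python3 d.py 489 348.5 57 10
```

```text
t 4.3667 at [494.9 344.6  62.5] F [-0.8 -0.3  0.1] gap 1.002
dp(target frame) [-0.16  0.18 -0.17] rot [-0.04 -0.   -0.01]
```

>>> apply_moves([
  {"dp": [-0.16, 0.15, -0.17], "rotation": [0, 0, 0]},
  {"dp": [0, 0, 0], "rotation": [0, 0, 0]},
  {"dp": [0, 0, 0], "rotation": [0, 0, 0]},
  {"dp": [0, 0, 0], "rotation": [0, 0, 0]},
  {"dp": [0, 0, 0], "rotation": [0, 0, 0]},
])

```text
time_s: 4.78
ee_pos: [489.4, 348.0, 57.8]
orientation: [[0.172, 0.005, 0.985], [-0.985, 0.002, 0.172], [-0.001, -1.0, 0.005]]
contact_force: [-0.5, -0.4, 0.2]
finger_gap: 0.997
```

```bash
python3 d.py 489 348.5 57 10
```

```text
t 4.7833 at [489.4 348.   57.8] F [-0.5 -0.4  0.2] gap 0.997
dp(target frame) [-0.02  0.03 -0.01] rot [-0.04 -0.01 -0.01]
```

>>> apply_moves([
  {"dp": [0, 0, 0], "rotation": [0, 0, 0]},
  {"dp": [0, 0, 0], "rotation": [0, 0, 0]},
  {"dp": [0, 0, 0], "rotation": [0, 0, 0]},
  {"dp": [0, 0, 0], "rotation": [0, 0, 0]},
  {"dp": [0, 0, 0], "rotation": [0, 0, 0]},
], gripper=1, grip_force=25)

```text
time_s: 5.2
ee_pos: [490.5, 349.1, 60.0]
orientation: [[0.173, 0.008, 0.985], [-0.985, 0.004, 0.173], [-0.003, -1.0, 0.009]]
contact_force: [-0.4, -0.5, -0.1]
finger_gap: 0.301
```

>>> apply_moves([
  {"dp": [0, 0, 0], "rotation": [0, 0, 0]},
  {"dp": [0, 0, 0], "rotation": [0, 0, 0]},
  {"dp": [0, 0, 0], "rotation": [0, 0, 0]},
  {"dp": [0, 0, 0], "rotation": [0, 0, 0]},
  {"dp": [0, 0, 0], "rotation": [0, 0, 0]},
])

```text
time_s: 5.62
ee_pos: [489.8, 349.0, 59.9]
orientation: [[0.173, 0.007, 0.985], [-0.985, 0.004, 0.173], [-0.003, -1.0, 0.007]]
contact_force: [-0.9, -0.0, 1.0]
finger_gap: 0.166
```

```bash
python3 d.py 489 348.5 57 10
```

```text
t 5.6167 at [489.8 349.   59.9] F [-0.9 -0.   1. ] gap 0.166
dp(target frame) [ 0.01  0.1  -0.03] rot [-0.06 -0.   -0.02]
```

>>> apply_moves([
  {"dp": [0, 0.35, 0.1], "rotation": [0, 0, 0]},
  {"dp": [0, 0.36, -0.06], "rotation": [0, 0, 0]},
  {"dp": [0, 0.3, -0.2], "rotation": [0, 0, 0]},
  {"dp": [0, 0.18, -0.31], "rotation": [0, 0, 0]},
  {"dp": [0, 0, 0], "rotation": [0, 0, 0]},
])

```text
time_s: 6.03
ee_pos: [469.0, 345.2, 26.5]
orientation: [[0.174, -0.006, 0.985], [-0.985, 0.002, 0.174], [-0.003, -1.0, -0.006]]
contact_force: [-1.6, -0.2, -3.3]
finger_gap: 0.171
```

```bash
cat > ph.py <<'E'
from d import *
s=sensors.observe();a=np.radians(10);p=s["ee_pos"]
A=np.array([467.5,342.4]);R=np.array([[np.cos(a),np.sin(a)],[-np.sin(a),np.cos(a)]])
X,Y=R@(p[:2]-A);Z=p[2]+19-65
t=np.degrees(np.arctan2(X,Z));print("X,Z,Y",X.round(1),Z.round(1),Y.round(1),"r",np.hypot(X,Z).round(1),"theta",t.round(1),"Fx,Fz stage",(R@s["contact_force"][:2]).round(1),s["contact_force"][2].round(1))
delta([0,0,0],10)
step=float(sys.argv[1]) if len(sys.argv)>1 else 30
th0=float(sys.argv[2]) if len(sys.argv)>2 else t
for n in range(10):
    u,v=np.radians(th0+n*step),np.radians(th0+(n+1)*step)
    print(round(th0+(n+1)*step),"dp y,z",(25/30*np.array([np.cos(u)-np.cos(v),np.sin(v)-np.sin(u)])).round(2))
E
python3 ph.py 30
```

```text
X,Z,Y 2.0 -19.5 2.5 r 19.6 theta 174.2 Fx,Fz stage [-1.7  0.1] -3.3
t 6.0333 at [469.  345.2  26.5] F [-1.6 -0.2 -3.3] gap 0.171
dp(target frame) [  8.62   0.88 -17.39] rot [ 0.05  0.   -0.03]
204 dp y,z [-0.07 -0.43]
234 dp y,z [-0.27 -0.33]
264 dp y,z [-0.4  -0.15]
294 dp y,z [-0.43  0.07]
324 dp y,z [-0.33  0.27]
354 dp y,z [-0.15  0.4 ]
384 dp y,z [0.07 0.43]
414 dp y,z [0.27 0.33]
444 dp y,z [0.4  0.15]
474 dp y,z [ 0.43 -0.07]
```

>>> apply_moves([
  {"dp": [-0.03, -0.07, -0.43], "rotation": [0, 0, 0]},
  {"dp": [-0.03, -0.27, -0.33], "rotation": [0, 0, 0]},
  {"dp": [-0.03, -0.4, -0.15], "rotation": [0, 0, 0]},
  {"dp": [0, -0.43, 0.07], "rotation": [0, 0, 0]},
  {"dp": [0, -0.3, 0.25], "rotation": [0, 0, 0]},
])

```text
time_s: 6.45
ee_pos: [447.3, 341.3, 67.6]
orientation: [[0.174, -0.012, 0.985], [-0.985, -0.005, 0.174], [0.003, -1.0, -0.012]]
contact_force: [-0.2, -0.1, -7.3]
finger_gap: 0.168
```

```bash
python3 ph.py 30
```

```text
X,Z,Y -20.1 21.6 2.4 r 29.5 theta -42.9 Fx,Fz stage [-0.2 -0.1] -7.3
t 6.45 at [447.3 341.3  67.6] F [-0.2 -0.1 -7.3] gap 0.168
dp(target frame) [  8.61   2.25 -16.66] rot [0.1  0.   0.03]
-13 dp y,z [-0.2   0.38]
17 dp y,z [0.02 0.43]
47 dp y,z [0.23 0.37]
77 dp y,z [0.38 0.2 ]
107 dp y,z [ 0.43 -0.02]
137 dp y,z [ 0.37 -0.23]
167 dp y,z [ 0.2  -0.38]
197 dp y,z [-0.02 -0.43]
227 dp y,z [-0.23 -0.37]
257 dp y,z [-0.38 -0.2 ]
```

>>> apply_moves([
  {"dp": [-0.03, -0.22, 0.37], "rotation": [0.1, 0, 0]},
  {"dp": [-0.03, 0, 0.43], "rotation": [0, 0, 0]},
  {"dp": [-0.03, 0.22, 0.37], "rotation": [0, 0, 0]},
  {"dp": [0, 0.37, 0.22], "rotation": [0, 0, 0]},
  {"dp": [0, 0.43, 0], "rotation": [0, 0, 0]},
])

```text
time_s: 6.87
ee_pos: [491.1, 349.2, 52.8]
orientation: [[0.173, 0.004, 0.985], [-0.985, -0.003, 0.173], [0.004, -1.0, 0.003]]
contact_force: [-1.0, -0.9, 3.7]
finger_gap: 0.168
```

```bash
sed -i 's/p\[2\]+19-65/p[2]+15-65/' ph.py; python3 ph.py 30
```

```text
X,Z,Y 24.4 2.8 2.6 r 24.6 theta 83.4 Fx,Fz stage [-1.1 -0.7] 3.7
t 6.8667 at [491.1 349.2  52.8] F [-1.  -0.9  3.7] gap 0.168
dp(target frame) [  8.62   1.76 -18.14] rot [-0.02 -0.01  0.03]
113 dp y,z [ 0.43 -0.06]
143 dp y,z [ 0.34 -0.27]
173 dp y,z [ 0.16 -0.4 ]
203 dp y,z [-0.06 -0.43]
233 dp y,z [-0.27 -0.34]
263 dp y,z [-0.4  -0.16]
293 dp y,z [-0.43  0.06]
323 dp y,z [-0.34  0.27]
353 dp y,z [-0.16  0.4 ]
383 dp y,z [0.06 0.43]
```

>>> apply_moves([
  {"dp": [-0.03, 0.42, -0.11], "rotation": [0, 0, 0]},
  {"dp": [-0.03, 0.31, -0.31], "rotation": [0, 0, 0]},
  {"dp": [0, 0.11, -0.42], "rotation": [0, 0, 0]},
  {"dp": [-0.03, -0.11, -0.42], "rotation": [0, 0, 0]},
  {"dp": [0, -0.31, -0.31], "rotation": [0, 0, 0]},
])

```text
time_s: 7.28
ee_pos: [448.7, 341.4, 34.9]
orientation: [[0.169, 0.013, 0.986], [-0.986, -0.005, 0.169], [0.007, -1.0, 0.012]]
contact_force: [1.8, 1.2, -5.4]
finger_gap: 0.175
```

```bash
python3 ph.py 30
```

```text
X,Z,Y -18.7 -15.1 2.3 r 24.0 theta -128.9 Fx,Fz stage [2.  0.9] -5.4
t 7.2833 at [448.7 341.4  34.9] F [ 1.8  1.2 -5.4] gap 0.175
dp(target frame) [  8.61   1.16 -16.71] rot [-0.1  -0.04  0.06]
-99 dp y,z [-0.39 -0.17]
-69 dp y,z [-0.43  0.05]
-39 dp y,z [-0.35  0.25]
-9 dp y,z [-0.17  0.39]
21 dp y,z [0.05 0.43]
51 dp y,z [0.25 0.35]
81 dp y,z [0.39 0.17]
111 dp y,z [ 0.43 -0.05]
141 dp y,z [ 0.35 -0.25]
171 dp y,z [ 0.17 -0.39]
```

>>> apply_moves([
  {"dp": [-0.03, -0.41, -0.13], "rotation": [-0.1, 0, 0.05]},
  {"dp": [-0.03, -0.42, 0.1], "rotation": [0, 0, 0]},
  {"dp": [0, -0.32, 0.29], "rotation": [0, 0, 0]},
  {"dp": [-0.03, -0.13, 0.41], "rotation": [0, 0, 0]},
  {"dp": [0, 0.08, 0.35], "rotation": [0, 0, 0]},
])

```text
time_s: 7.7
ee_pos: [455.3, 342.7, 72.2]
orientation: [[0.175, -0.041, 0.984], [-0.984, -0.019, 0.174], [0.011, -0.999, -0.043]]
contact_force: [-20.0, -5.6, 30.5]
finger_gap: 0.172
```

>>> apply_moves([
  {"dp": [0, 0, 0], "rotation": [0, 0, 0]},
  {"dp": [0, 0, 0], "rotation": [0, 0, 0]},
  {"dp": [0, 0, 0], "rotation": [0, 0, 0]},
  {"dp": [0, 0, 0], "rotation": [0, 0, 0]},
  {"dp": [0, 0, 0], "rotation": [0, 0, 0]},
])

```text
time_s: 8.12
ee_pos: [455.7, 342.8, 73.0]
orientation: [[0.176, -0.038, 0.984], [-0.984, -0.018, 0.175], [0.011, -0.999, -0.04]]
contact_force: [1.2, -0.0, -6.2]
finger_gap: 0.172
```

```bash
python3 ph.py 15
```

```text
X,Z,Y -11.6 23.0 2.4 r 25.8 theta -26.8 Fx,Fz stage [ 1.2 -0.2] -6.2
t 8.1167 at [455.7 342.8  73. ] F [ 1.2 -0.  -6.2] gap 0.172
dp(target frame) [  8.61   2.43 -16.94] rot [0.33 0.01 0.09]
-12 dp y,z [-0.07  0.21]
3 dp y,z [-0.02  0.22]
18 dp y,z [0.04 0.21]
33 dp y,z [0.09 0.2 ]
48 dp y,z [0.14 0.16]
63 dp y,z [0.18 0.12]
78 dp y,z [0.21 0.07]
93 dp y,z [0.22 0.02]
108 dp y,z [ 0.21 -0.04]
123 dp y,z [ 0.2  -0.09]
```

>>> apply_moves([
  {"dp": [0, -0.07, 0.21], "rotation": [0.3, 0, 0.1]},
  {"dp": [0, -0.03, 0.22], "rotation": [0, 0, 0]},
  {"dp": [0, 0.03, 0.22], "rotation": [0, 0, 0]},
  {"dp": [0, 0.09, 0.2], "rotation": [0, 0, 0]},
  {"dp": [0, 0, 0], "rotation": [0, 0, 0]},
])

```text
time_s: 8.53
ee_pos: [475.2, 346.4, 73.7]
orientation: [[0.177, -0.018, 0.984], [-0.984, -0.004, 0.177], [0.001, -1.0, -0.019]]
contact_force: [-0.2, -0.4, -13.8]
finger_gap: 0.169
```

```bash
python3 ph.py 12
```

```text
X,Z,Y 8.3 23.7 2.6 r 25.1 theta 19.2 Fx,Fz stage [-0.2 -0.4] -13.8
t 8.5333 at [475.2 346.4  73.7] F [ -0.2  -0.4 -13.8] gap 0.169
dp(target frame) [  8.62   2.46 -17.6 ] rot [0.16 0.03 0.01]
31 dp y,z [0.07 0.16]
43 dp y,z [0.11 0.14]
55 dp y,z [0.13 0.11]
67 dp y,z [0.15 0.08]
79 dp y,z [0.17 0.05]
91 dp y,z [0.17 0.01]
103 dp y,z [ 0.17 -0.02]
115 dp y,z [ 0.16 -0.06]
127 dp y,z [ 0.15 -0.09]
139 dp y,z [ 0.13 -0.12]
```

>>> apply_moves([
  {"dp": [0, 0.09, 0.16], "rotation": [0.15, 0, 0]},
  {"dp": [0, 0.12, 0.14], "rotation": [0, 0, 0]},
  {"dp": [0, 0.1, 0.08], "rotation": [0, 0, 0]},
  {"dp": [0, 0, 0], "rotation": [0, 0, 0]},
  {"dp": [0, 0, 0], "rotation": [0, 0, 0]},
])

```text
time_s: 8.95
ee_pos: [486.7, 348.5, 64.4]
orientation: [[0.177, -0.002, 0.984], [-0.984, -0.002, 0.177], [0.001, -1.0, -0.003]]
contact_force: [-3.0, -1.1, 1.8]
finger_gap: 0.167
```

```bash
python3 ph.py 6
```

```text
X,Z,Y 19.9 14.4 2.7 r 24.6 theta 54.2 Fx,Fz stage [-3.2 -0.5] 1.8
t 8.95 at [486.7 348.5  64.4] F [-3.  -1.1  1.8] gap 0.167
dp(target frame) [  8.62   2.15 -17.99] rot [0.02 0.03 0.01]
60 dp y,z [0.07 0.05]
66 dp y,z [0.08 0.04]
72 dp y,z [0.08 0.03]
78 dp y,z [0.08 0.02]
84 dp y,z [0.09 0.01]
90 dp y,z [0.09 0.  ]
96 dp y,z [ 0.09 -0.  ]
102 dp y,z [ 0.09 -0.01]
108 dp y,z [ 0.08 -0.02]
114 dp y,z [ 0.08 -0.03]
```

The crank has gone through about 707° (19.65 mm, against 19.7 mm needed). I'll release the knob, rise, and check the bark.

>>> apply_moves([
  {"dp": [0, 0, 0], "rotation": [0, 0, 0]},
  {"dp": [0, 0, 0], "rotation": [0, 0, 0]},
  {"dp": [0, 0, 0], "rotation": [0, 0, 0]},
  {"dp": [0, 0, 0], "rotation": [0, 0, 0]},
  {"dp": [0, 0, 0], "rotation": [0, 0, 0]},
], gripper=-1)

```text
time_s: 9.37
ee_pos: [491.8, 351.2, 65.9]
orientation: [[0.177, 0.008, 0.984], [-0.984, 0.004, 0.177], [-0.003, -1.0, 0.008]]
contact_force: [0.1, -0.2, 0.0]
finger_gap: 0.869
```

>>> apply_moves([
  {"dp": [0, 0, 0], "rotation": [0, 0, 0]},
  {"dp": [0, -0.6, 0], "rotation": [0, 0, 0]},
  {"dp": [0, -0.9, 0], "rotation": [0, 0, 0]},
  {"dp": [0, -0.9, 0], "rotation": [0, 0, 0]},
  {"dp": [0, -0.9, 0], "rotation": [0, 0, 0]},
])

```text
time_s: 9.78
ee_pos: [488.0, 348.7, 162.2]
orientation: [[0.177, -0.001, 0.984], [-0.984, -0.003, 0.177], [0.003, -1.0, -0.002]]
contact_force: [-0.2, 0.7, 0.1]
finger_gap: 0.997
```

>>> apply_moves([
  {"dp": [0.9, 0, 0], "rotation": [0, 0, 0]},
  {"dp": [0.9, 0, 0], "rotation": [0, 0, 0]},
  {"dp": [0.9, 0, 0], "rotation": [0, 0, 0]},
  {"dp": [0.9, 0, 0], "rotation": [0, 0, 0]},
  {"dp": [0.9, 0, 0], "rotation": [0, 0, 0]},
])

```text
time_s: 10.2
ee_pos: [515.9, 224.4, 169.9]
orientation: [[0.192, 0.014, 0.981], [-0.981, 0.012, 0.192], [-0.009, -1.0, 0.016]]
contact_force: [-0.1, 0.4, -0.5]
finger_gap: 0.998
```

>>> apply_moves([
  {"dp": [0.9, 0, 0], "rotation": [0, 0, 0]},
  {"dp": [0.8, 0, 0], "rotation": [0, 0, 0]},
  {"dp": [0, 0, 0], "rotation": [0, 0, 0]},
  {"dp": [0, 0, 0], "rotation": [0, 0, 0]},
  {"dp": [0, 0, 0], "rotation": [0, 0, 0]},
])

```text
time_s: 10.62
ee_pos: [528.5, 163.2, 171.1]
orientation: [[0.181, 0.018, 0.983], [-0.984, 0.009, 0.181], [-0.006, -1.0, 0.019]]
contact_force: [0.5, 0.6, -0.6]
finger_gap: 0.998
```

```bash
python3 - <<'E'
from h import *
s=sensors.observe();c=vision.calibration("wrist");im=vision.capture("wrist");cv2.imwrite("pics/w3.png",im)
import pickle;pickle.dump((s,c),open("w3.pkl","wb"));print(s["time_s"],s["ee_pos"],s["orientation"],s["q"])
x,y=map(int,proj(c,[492,204,96]));x0,y0=max(x-80,0),max(y-60,0);print(x0,y0)
cv2.imwrite("pics/w3c.png",cv2.resize(im[y0:y0+120,x0:x0+160],None,fx=5,fy=5,interpolation=cv2.INTER_CUBIC))
E
```

```text
10.6167 [528.46972667 163.15122152 171.05140244] [[ 0.18064163  0.01782492  0.98338745]
 [-0.98353325  0.00892813  0.18050659]
 [-0.00556229 -0.99980126  0.01914419]] [-30.02052934  32.80950355  15.15870273 107.57976133 -12.9939444
  40.11964837   3.05555354]
200 88
```

View pics/w3c.png

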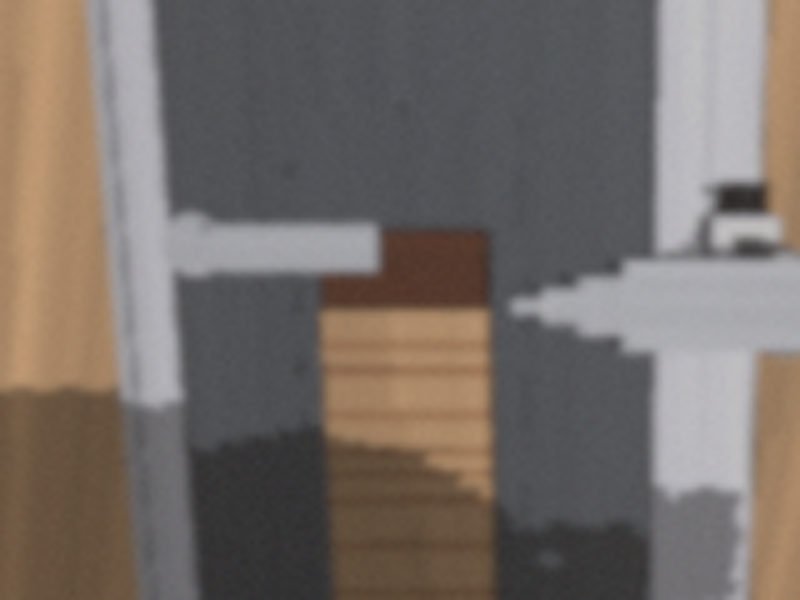

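```bash
python3 - <<'E'
from h import *
import pickle
s,c=pickle.load(open("w3.pkl","rb"));a=np.radians(9.99);o=np.array([498.7,165.2])
R=np.array([[np.cos(a),np.sin(a)],[-np.sin(a),np.cos(a)]])
for n,u,z in [("tip",(510,306),95),("b1",(320,305),96),("b2",(490,306),96),("sL",(325,420),96),("sR",(494,420),96)]:
    P=onz(c,200+u[0]/5,88+u[1]/5,z);print(n,P.round(1),(R@(P[:2]-o)).round(1))
t=vision.calibration("top")
for p,z in [((328,184),130),((363,185),130),((325,262),130),((360,263),130),((344,196),163),((344,250),163),((366,165),210)]: print(p,onz(t,*p,z).round())
E
```

```text
tip [508.7 206.4  95. ] [16.9 38.8]
b1 [479.6 201.4  96. ] [-12.5  38.9]
b2 [505.6 205.9  96. ] [13.9 38.9]
sL [482.7 183.6  96. ] [-12.6  20.9]
sR [509.1 188.3  96. ] [14.2 20.9]
(328, 184) [649. -77. 130.]
(363, 185) [ 646. -176.  130.]
(325, 262) [432. -69. 130.]
(360, 263) [ 429. -166.  130.]
(344, 196) [ 614. -120.  163.]
(344, 250) [ 467. -120.  163.]
(366, 165) [ 692. -175.  210.]
```

>>> apply_moves([
  {"dp": [0, -0.9, 0], "rotation": [0, 0, -0.1]},
  {"dp": [0, -0.9, 0], "rotation": [0, 0, 0]},
  {"dp": [0.5, -0.4, -0.2], "rotation": [0, 0, 0]},
  {"dp": [0.9, 0, -0.3], "rotation": [0, 0, 0]},
  {"dp": [0.9, 0, -0.3], "rotation": [0, 0, 0]},
])

```text
time_s: 11.08
ee_pos: [514.9, 102.1, 237.9]
orientation: [[0.203, 0.018, 0.979], [-0.979, 0.002, 0.203], [0.002, -1.0, 0.018]]
contact_force: [-0.3, -1.0, -0.5]
finger_gap: 1.0
```

>>> apply_moves([
  {"dp": [0.9, 0, -0.3], "rotation": [0, 0, 0]},
  {"dp": [0.9, 0, -0.3], "rotation": [0, 0, 0]},
  {"dp": [0.9, 0, -0.3], "rotation": [0, 0, 0]},
  {"dp": [0.9, 0, -0.3], "rotation": [0, 0, 0]},
  {"dp": [0.9, 0, -0.3], "rotation": [0, 0, 0]},
])

```text
time_s: 11.5
ee_pos: [495.5, -43.0, 237.4]
orientation: [[0.215, 0.02, 0.976], [-0.977, 0.003, 0.215], [0.001, -1.0, 0.02]]
contact_force: [0.3, -0.6, 0.0]
finger_gap: 0.997
```

>>> apply_moves([
  {"dp": [0.9, 0, -0.3], "rotation": [0, 0, 0]},
  {"dp": [0.9, 0, -0.3], "rotation": [0, 0, 0]},
  {"dp": [0.9, 0, -0.3], "rotation": [0, 0, 0]},
  {"dp": [0.9, 0, -0.3], "rotation": [0, 0, 0]},
  {"dp": [0, 0, 0], "rotation": [0, 0, 0]},
])

```text
time_s: 11.92
ee_pos: [478.5, -167.5, 236.4]
orientation: [[0.213, 0.019, 0.977], [-0.977, -0.001, 0.213], [0.005, -1.0, 0.018]]
contact_force: [0.7, -0.5, 1.2]
finger_gap: 1.003
```

```bash
python3 d.py 459 -370 240 10
```

```text
t 11.9167 at [ 478.5 -167.5  236.4] F [ 0.7 -0.5  1.2] gap 1.003
dp(target frame) [ 6.53 -0.12 -1.81] rot [-0.15  0.33  0.04]
```

>>> apply_moves([
  {"dp": [0.5, 0, -0.1], "rotation": [-0.15, 0.33, 0]},
  {"dp": [0.9, 0, -0.25], "rotation": [0, 0, 0]},
  {"dp": [0.9, 0, -0.25], "rotation": [0, 0, 0]},
  {"dp": [0.9, 0, -0.25], "rotation": [0, 0, 0]},
  {"dp": [0.9, 0, -0.25], "rotation": [0, 0, 0]},
])

```text
time_s: 12.33
ee_pos: [466.9, -291.0, 234.8]
orientation: [[0.185, -0.002, 0.983], [-0.983, 0.003, 0.185], [-0.003, -1.0, -0.001]]
contact_force: [0.1, 0.4, 0.6]
finger_gap: 0.999
```

>>> apply_moves([
  {"dp": [0.9, 0, -0.25], "rotation": [0, 0, 0]},
  {"dp": [0.9, 0, -0.25], "rotation": [0, 0, 0]},
  {"dp": [0.3, 0, -0.1], "rotation": [0, 0.2, 0]},
  {"dp": [0, 0, 0], "rotation": [0, 0, 0]},
  {"dp": [0, 0, 0], "rotation": [0, 0, 0]},
])

```text
time_s: 12.75
ee_pos: [457.2, -362.9, 233.1]
orientation: [[0.157, -0.004, 0.988], [-0.988, 0.001, 0.157], [-0.001, -1.0, -0.004]]
contact_force: [0.4, 0.6, 0.5]
finger_gap: 1.003
```

```bash
python3 - <<'E'
from h import *
s=sensors.observe();c=vision.calibration("wrist");im=vision.capture("wrist");cv2.imwrite("pics/w4.png",im)
import pickle;pickle.dump((s,c),open("w4.pkl","wb"));print(s["time_s"],s["ee_pos"],s["orientation"],s["q"])
x,y=map(int,proj(c,[457,-358,120]));x0,y0=max(x-80,0),max(y-60,0);print(x0,y0)
cv2.imwrite("pics/w4c.png",cv2.resize(im[y0:y0+120,x0:x0+160],None,fx=5,fy=5,interpolation=cv2.INTER_CUBIC))
E
```

```text
12.75 [ 457.16239791 -362.93838619  233.12622636] [[ 1.56866964e-01 -4.06361573e-03  9.87611382e-01]
 [-9.87618614e-01  8.66489984e-04  1.56871678e-01]
 [-1.49322159e-03 -9.99991368e-01 -3.87737888e-03]] [ 23.42850841  31.58246405  19.0977472   97.93515388 -12.2876535
  52.76581403  56.43165524]
239 128
```

View pics/w4c.png

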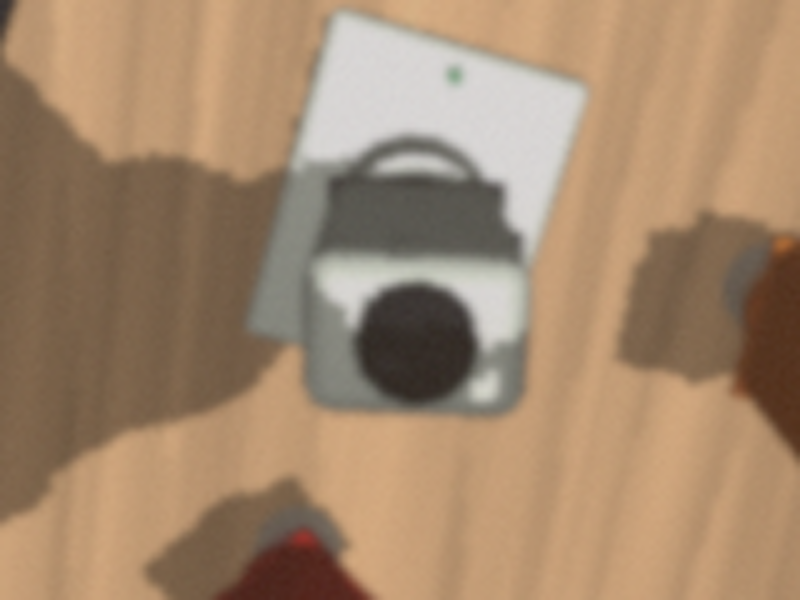

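The body top is at crop x 308–528, y 258–410, with its long (40 mm) side nearly along the tool z. So I need to grip turned by 90°. The white one in the dock, with its black cap, is confirmed; the red one is near (300, 570) and the orange near (780, 320).

```bash
python3 - <<'E'
from h import *
import pickle
s,c=pickle.load(open("w4.pkl","rb"));f=lambda u,z:onz(c,239+u[0]/5,128+u[1]/5,z).round(1)
print("cap",f((417,342),148));C=[f(u,144) for u in [(308,258),(528,264),(524,413),(308,405)]];print("body",np.mean(C,0),[np.linalg.norm(C[i]-C[i-1]).round(1) for i in range(4)])
for i,j in((0,1),(3,2)): d=C[j]-C[i];print("yaw",np.degrees(np.arctan2(d[1],d[0])).round(1))
D=[f(u,14) for u in [(335,10),(587,85)]];d=D[1]-D[0];print("dock edge",D,np.linalg.norm(d),np.degrees(np.arctan2(d[1],d[0])))
D2=f((250,328),14);print(D2)
print("red nose",f((303,535),20),"orange nose",f((745,285),20))
t=vision.calibration("top");print("red top cap",onz(t,464,259,130).round(),"orange",onz(t,431,216,130).round())
E
python3 d.py 457 -360 233 -83
```

```text
cap [ 459.1 -357.6  148. ]
body [ 459.1   -357.625  144.   ] [np.float64(26.3), np.float64(37.6), np.float64(26.7), np.float64(38.2)]
yaw 7.3
yaw 6.8
dock edge [array([ 431.6, -310.4,   14. ]), array([ 498.5, -318.9,   14. ])] 67.4378232151661 -7.240935553374973
[ 420.9 -396.7   14. ]
red nose [ 443.4 -451.7   20. ] orange nose [ 548.7 -363.1   20. ]
red top cap [ 440. -455.  130.] orange [ 559. -365.  130.]
t 12.8 at [ 457.3 -362.3  233.1] F [-0.3  0.5  0.5] gap 0.998
dp(target frame) [ 0.    0.   -0.08] rot [4.000e-02 1.339e+01 1.000e-02]
```

>>> apply_moves([
  {"dp": [0, 0, 0], "rotation": [0, 1, 0]},
  {"dp": [0, 0, 0], "rotation": [0, 1, 0]},
  {"dp": [0, 0, 0], "rotation": [0, 1, 0]},
  {"dp": [0, 0, 0], "rotation": [0, 1, 0]},
  {"dp": [0, 0, 0], "rotation": [0, 1, 0]},
])

```text
time_s: 13.22
ee_pos: [460.4, -350.6, 232.6]
orientation: [[-0.437, -0.003, 0.899], [-0.899, 0.01, -0.437], [-0.008, -1.0, -0.007]]
contact_force: [0.2, 0.1, 0.3]
finger_gap: 0.996
```

>>> apply_moves([
  {"dp": [0, 0, 0], "rotation": [0, 1, 0]},
  {"dp": [0, 0, 0], "rotation": [0, 1, 0]},
  {"dp": [0, 0, 0], "rotation": [0, 1, 0]},
  {"dp": [0, 0, 0], "rotation": [0, 1, 0]},
  {"dp": [0, 0, 0], "rotation": [0, 1, 0]},
])

```text
time_s: 13.63
ee_pos: [464.8, -336.5, 232.1]
orientation: [[-0.875, -0.001, 0.483], [-0.483, 0.02, -0.875], [-0.009, -1.0, -0.019]]
contact_force: [0.7, 0.2, 0.2]
finger_gap: 0.998
```

>>> apply_moves([
  {"dp": [0, 0, 0], "rotation": [0, 1, 0]},
  {"dp": [0, 0, 0], "rotation": [0, 1, 0]},
  {"dp": [0, 0, 0], "rotation": [0, 0.9, 0]},
  {"dp": [0, 0, 0], "rotation": [0, 0, 0]},
  {"dp": [0, 0, 0], "rotation": [0, 0, 0]},
])

```text
time_s: 14.05
ee_pos: [468.9, -323.0, 230.9]
orientation: [[-0.988, -0.001, 0.153], [-0.153, 0.03, -0.988], [-0.004, -1.0, -0.03]]
contact_force: [-0.3, 0.1, 0.2]
finger_gap: 0.999
```

```bash
python3 d.py 459.1 -357.6 90 -83
```

```text
t 14.05 at [ 468.9 -323.   230.9] F [-0.3  0.1  0.2] gap 0.999
dp(target frame) [0.46 4.7  1.1 ] rot [ 0.25  0.27 -0.03]
```

>>> apply_moves([
  {"dp": [0.2, 0, 0.5], "rotation": [0.25, 0.27, 0]},
  {"dp": [0.25, 0, 0.6], "rotation": [0, 0, 0]},
  {"dp": [0, 0.4, 0], "rotation": [0, 0, 0]},
  {"dp": [0, 0.3, 0], "rotation": [0, 0, 0]},
  {"dp": [0, 0, 0], "rotation": [0, 0, 0]},
])

```text
time_s: 14.47
ee_pos: [463.1, -351.3, 207.7]
orientation: [[-0.99, 0.006, 0.143], [-0.143, 0.005, -0.99], [-0.007, -1.0, -0.004]]
contact_force: [-0.3, 0.2, -0.7]
finger_gap: 0.998
```

```bash
python3 d.py 459.1 -357.6 90 -83
```

```text
t 14.4667 at [ 463.1 -351.3  207.7] F [-0.3  0.2 -0.7] gap 0.998
dp(target frame) [0.16 3.92 0.19] rot [ 0.04  0.18 -0.05]
```

>>> apply_moves([
  {"dp": [0.16, 0.3, 0.2], "rotation": [0, 0.18, -0.05]},
  {"dp": [0, 0.6, 0], "rotation": [0, 0, 0]},
  {"dp": [0, 0.6, 0], "rotation": [0, 0, 0]},
  {"dp": [0, 0.2, 0], "rotation": [0, 0, 0]},
  {"dp": [0, 0, 0], "rotation": [0, 0, 0]},
])

```text
time_s: 14.88
ee_pos: [459.6, -355.8, 152.8]
orientation: [[-0.992, -0.001, 0.123], [-0.123, 0.007, -0.992], [-0.0, -1.0, -0.007]]
contact_force: [0.0, -1.0, -0.5]
finger_gap: 1.003
```

```bash
python3 d.py 459.1 -357.6 90 -83
```

```text
t 14.8833 at [ 459.6 -355.8  152.8] F [ 0.  -1.  -0.5] gap 1.003
dp(target frame) [0.02 2.09 0.06] rot [ 0.06  0.01 -0.  ]
```

>>> apply_moves([
  {"dp": [0, 0.4, 0.06], "rotation": [0.06, 0, 0]},
  {"dp": [0, 0.6, 0], "rotation": [0, 0, 0]},
  {"dp": [0, 0.6, 0], "rotation": [0, 0, 0]},
  {"dp": [0, 0.3, 0], "rotation": [0, 0, 0]},
  {"dp": [0, 0, 0], "rotation": [0, 0, 0]},
])

```text
time_s: 15.3
ee_pos: [461.6, -358.9, 96.2]
orientation: [[-0.992, 0.003, 0.124], [-0.124, -0.003, -0.992], [-0.003, -1.0, 0.003]]
contact_force: [0.2, -0.7, -0.5]
finger_gap: 1.001
```

```bash
python3 d.py 459.1 -357.6 90 -83
```

```text
t 15.3 at [ 461.6 -358.9   96.2] F [ 0.2 -0.7 -0.5] gap 1.001
dp(target frame) [ 0.08  0.21 -0.05] rot [-0.03  0.02 -0.02]
```

>>> apply_moves([
  {"dp": [0.08, 0.18, -0.05], "rotation": [0, 0, 0]},
  {"dp": [0, 0, 0], "rotation": [0, 0, 0]},
  {"dp": [0, 0, 0], "rotation": [0, 0, 0]},
  {"dp": [0, 0, 0], "rotation": [0, 0, 0]},
  {"dp": [0, 0, 0], "rotation": [0, 0, 0]},
])

```text
time_s: 15.72
ee_pos: [460.1, -359.2, 93.5]
orientation: [[-0.992, 0.006, 0.124], [-0.124, -0.006, -0.992], [-0.006, -1.0, 0.006]]
contact_force: [-1.1, -0.9, -0.0]
finger_gap: 0.999
```

>>> apply_moves([
  {"dp": [0, 0, 0], "rotation": [0, 0, 0]},
  {"dp": [0, 0, 0], "rotation": [0, 0, 0]},
  {"dp": [0, 0, 0], "rotation": [0, 0, 0]},
  {"dp": [0, 0, 0], "rotation": [0, 0, 0]},
  {"dp": [0, 0, 0], "rotation": [0, 0, 0]},
], gripper=1, grip_force=40)

```text
time_s: 16.13
ee_pos: [460.9, -359.7, 95.1]
orientation: [[-0.992, 0.009, 0.125], [-0.125, -0.007, -0.992], [-0.008, -1.0, 0.008]]
contact_force: [-0.7, 0.9, -1.6]
finger_gap: 0.35
```

>>> apply_moves([
  {"dp": [0, 0, 0], "rotation": [0, 0, 0]},
  {"dp": [0, 0, 0], "rotation": [0, 0, 0]},
  {"dp": [0, 0, 0], "rotation": [0, 0, 0]},
  {"dp": [0, 0, 0], "rotation": [0, 0, 0]},
  {"dp": [0, 0, 0], "rotation": [0, 0, 0]},
])

```text
time_s: 16.55
ee_pos: [460.9, -359.6, 95.0]
orientation: [[-0.992, 0.009, 0.125], [-0.125, -0.007, -0.992], [-0.008, -1.0, 0.008]]
contact_force: [-0.5, 0.1, 0.1]
finger_gap: 0.344
```

```bash
python3 d.py 459.1 -357.6 90 -83
```

```text
t 16.55 at [ 460.9 -359.6   95. ] F [-0.5  0.1  0.1] gap 0.344
dp(target frame) [ 0.05  0.17 -0.07] rot [-0.06  0.02 -0.06]
```

>>> apply_moves([
  {"dp": [0, -0.3, 0], "rotation": [0, 0, 0]},
  {"dp": [0, -0.4, 0], "rotation": [0, 0, 0]},
  {"dp": [0, -0.4, 0], "rotation": [0, 0, 0]},
  {"dp": [0, -0.4, 0], "rotation": [0, 0, 0]},
  {"dp": [0, -0.5, 0], "rotation": [0, 0, 0]},
])

```text
time_s: 16.97
ee_pos: [458.4, -357.5, 157.2]
orientation: [[-0.992, 0.003, 0.124], [-0.124, -0.003, -0.992], [-0.003, -1.0, 0.003]]
contact_force: [0.9, -0.0, -0.8]
finger_gap: 0.345
```

```bash
python3 d.py 460.9 -359.6 290 -83
```

```text
t 16.9667 at [ 458.4 -357.5  157.2] F [ 0.9 -0.  -0.8] gap 0.345
dp(target frame) [-0.07 -4.43  0.08] rot [-0.02  0.02 -0.02]
```

>>> apply_moves([
  {"dp": [0, -0.7, 0], "rotation": [0, 0, 0]},
  {"dp": [0, -0.8, 0], "rotation": [0, 0, 0]},
  {"dp": [0, -0.8, 0], "rotation": [0, 0, 0]},
  {"dp": [0, -0.8, 0], "rotation": [0, 0, 0]},
  {"dp": [0, -0.6, 0], "rotation": [0, 0, 0]},
])

```text
time_s: 17.38
ee_pos: [456.0, -356.8, 278.6]
orientation: [[-0.993, 0.003, 0.121], [-0.121, -0.003, -0.993], [-0.002, -1.0, 0.004]]
contact_force: [0.4, 0.0, -1.0]
finger_gap: 0.345
```

>>> apply_moves([
  {"dp": [0, 0, 0], "rotation": [0, 0, 0]},
  {"dp": [0, 0, 0], "rotation": [0, -0.7, 0]},
  {"dp": [0, 0, 0], "rotation": [0, -0.9, 0]},
  {"dp": [0, 0, 0], "rotation": [0, -0.9, 0]},
  {"dp": [0, 0, 0], "rotation": [0, -0.9, 0]},
])

```text
time_s: 17.8
ee_pos: [456.1, -358.4, 286.3]
orientation: [[-0.856, 0.011, 0.518], [-0.518, -0.011, -0.856], [-0.004, -1.0, 0.015]]
contact_force: [-0.1, 0.2, -1.7]
finger_gap: 0.344
```

>>> apply_moves([
  {"dp": [0, 0, 0], "rotation": [0, -0.9, 0]},
  {"dp": [0, 0, 0], "rotation": [0, -0.9, 0]},
  {"dp": [0, 0, 0], "rotation": [0, -0.9, 0]},
  {"dp": [0, 0, 0], "rotation": [0, -0.9, 0]},
  {"dp": [0, 0, 0], "rotation": [0, -0.9, 0]},
])

```text
time_s: 18.22
ee_pos: [453.0, -356.7, 285.3]
orientation: [[-0.444, 0.008, 0.896], [-0.896, -0.008, -0.444], [0.004, -1.0, 0.01]]
contact_force: [-0.3, 0.3, -2.2]
finger_gap: 0.35
```

>>> apply_moves([
  {"dp": [0, 0, 0], "rotation": [0, -0.9, 0]},
  {"dp": [0, 0, 0], "rotation": [0, -0.9, 0]},
  {"dp": [0, 0, 0], "rotation": [0, -0.9, 0]},
  {"dp": [0, 0, 0], "rotation": [0, -0.6, 0]},
  {"dp": [0, 0, 0], "rotation": [0, 0, 0]},
])

```text
time_s: 18.63
ee_pos: [449.6, -355.4, 284.1]
orientation: [[-0.043, 0.003, 0.999], [-0.999, -0.006, -0.042], [0.006, -1.0, 0.004]]
contact_force: [0.2, 0.8, -1.8]
finger_gap: 0.343
```

```bash
python3 d.py 490.6 205.7 290 10
```

```text
t 18.6333 at [ 449.6 -355.4  284.1] F [ 0.2  0.8 -1.8] gap 0.343
dp(target frame) [-18.18  -0.2    4.59] rot [-0.02 -1.81  0.05]
```

>>> apply_moves([
  {"dp": [0, 0, 0], "rotation": [0, -0.9, 0]},
  {"dp": [0, 0, 0], "rotation": [0, -0.9, 0]},
  {"dp": [-0.4, 0, 0.1], "rotation": [0, 0, 0]},
  {"dp": [-0.6, 0, 0.2], "rotation": [0, 0, 0]},
  {"dp": [-0.8, 0, 0.2], "rotation": [0, 0, 0]},
])

```text
time_s: 19.05
ee_pos: [451.0, -302.3, 282.7]
orientation: [[0.155, -0.0, 0.988], [-0.988, -0.009, 0.155], [0.009, -1.0, -0.002]]
contact_force: [0.5, 0.4, -1.0]
finger_gap: 0.347
```

>>> apply_moves([
  {"dp": [-0.8, 0, 0.2], "rotation": [0, 0, 0]},
  {"dp": [-0.8, 0, 0.2], "rotation": [0, 0, 0]},
  {"dp": [-0.8, 0, 0.2], "rotation": [0, 0, 0]},
  {"dp": [-0.8, 0, 0.2], "rotation": [0, 0, 0]},
  {"dp": [-0.8, 0, 0.2], "rotation": [0, 0, 0]},
])

```text
time_s: 19.47
ee_pos: [460.3, -169.4, 280.7]
orientation: [[0.127, -0.004, 0.992], [-0.992, -0.005, 0.127], [0.005, -1.0, -0.004]]
contact_force: [1.0, 0.1, -1.2]
finger_gap: 0.348
```

>>> apply_moves([
  {"dp": [-0.8, 0, 0.2], "rotation": [0, 0, 0]},
  {"dp": [-0.8, 0, 0.2], "rotation": [0, 0, 0]},
  {"dp": [-0.8, 0, 0.2], "rotation": [0, 0, 0]},
  {"dp": [-0.8, 0, 0.2], "rotation": [0, 0, 0]},
  {"dp": [-0.8, 0, 0.2], "rotation": [0, 0, 0]},
])

```text
time_s: 19.88
ee_pos: [472.1, -35.4, 279.7]
orientation: [[0.103, -0.007, 0.995], [-0.995, -0.002, 0.103], [0.001, -1.0, -0.007]]
contact_force: [0.7, 0.1, -2.0]
finger_gap: 0.345
```

```bash
python3 d.py 490.6 205.7 290 10
```

```text
t 19.8833 at [472.1 -35.4 279.7] F [ 0.7  0.1 -2. ] gap 0.345
dp(target frame) [-7.81 -0.34  2.  ] rot [ 0.06 -0.6   0.01]
```

>>> apply_moves([
  {"dp": [-0.8, 0, 0.3], "rotation": [0.05, -0.3, 0]},
  {"dp": [-0.8, 0, 0.2], "rotation": [0, -0.3, 0]},
  {"dp": [-0.8, 0, 0.2], "rotation": [0, -0.1, 0]},
  {"dp": [-0.8, 0, 0.2], "rotation": [0, 0, 0]},
  {"dp": [-0.8, 0, 0.2], "rotation": [0, 0, 0]},
])

```text
time_s: 20.3
ee_pos: [481.9, 98.3, 279.3]
orientation: [[0.167, -0.004, 0.986], [-0.986, 0.001, 0.167], [-0.002, -1.0, -0.003]]
contact_force: [-0.1, 0.3, -0.8]
finger_gap: 0.348
```

>>> apply_moves([
  {"dp": [-0.8, 0, 0.2], "rotation": [0, 0, 0]},
  {"dp": [-0.6, 0, 0.1], "rotation": [0, 0, 0]},
  {"dp": [-0.4, 0, 0.1], "rotation": [0, 0, 0]},
  {"dp": [-0.2, 0, 0], "rotation": [0, 0, 0]},
  {"dp": [0, 0, 0], "rotation": [0, 0, 0]},
])

```text
time_s: 20.72
ee_pos: [477.8, 172.8, 278.4]
orientation: [[0.157, -0.008, 0.988], [-0.988, 0.005, 0.157], [-0.006, -1.0, -0.007]]
contact_force: [-0.2, 0.1, -2.3]
finger_gap: 0.349
```

```bash
python3 d.py 490.6 205.7 230 10
```

```text
t 20.7167 at [477.8 172.8 278.4] F [-0.2  0.1 -2.3] gap 0.349
dp(target frame) [-1.01  1.61  0.61] rot [ 0.06 -0.14 -0.05]
```

>>> apply_moves([
  {"dp": [-0.4, 0.2, 0.3], "rotation": [0.06, -0.14, -0.05]},
  {"dp": [-0.5, 0.4, 0.3], "rotation": [0, 0, 0]},
  {"dp": [-0.2, 0.4, 0.1], "rotation": [0, 0, 0]},
  {"dp": [0, 0.3, 0], "rotation": [0, 0, 0]},
  {"dp": [0, 0, 0], "rotation": [0, 0, 0]},
])

```text
time_s: 21.13
ee_pos: [493.8, 208.8, 237.4]
orientation: [[0.165, 0.002, 0.986], [-0.986, -0.001, 0.165], [0.002, -1.0, 0.002]]
contact_force: [-0.9, -0.5, -1.9]
finger_gap: 0.345
```

```bash
python3 d.py 492.3 205.1 188 10
```

```text
t 21.1333 at [493.8 208.8 237.4] F [-0.9 -0.5 -1.9] gap 0.345
dp(target frame) [ 0.11  1.65 -0.07] rot [-0.02 -0.07  0.02]
```

>>> apply_moves([
  {"dp": [0.1, 0.3, -0.07], "rotation": [0, -0.07, 0]},
  {"dp": [0, 0.4, 0], "rotation": [0, 0, 0]},
  {"dp": [0, 0.3, 0], "rotation": [0, 0, 0]},
  {"dp": [0, 0.1, 0], "rotation": [0, 0, 0]},
  {"dp": [0, 0, 0], "rotation": [0, 0, 0]},
])

```text
time_s: 21.55
ee_pos: [492.9, 201.3, 203.2]
orientation: [[0.166, 0.003, 0.986], [-0.986, -0.004, 0.166], [0.004, -1.0, 0.002]]
contact_force: [-0.4, 0.3, -1.9]
finger_gap: 0.347
```

```bash
python3 d.py 492.3 205.1 188 10
```

```text
t 21.55 at [492.9 201.3 203.2] F [-0.4  0.3 -1.9] gap 0.347
dp(target frame) [-0.13  0.51  0.  ] rot [-0.02 -0.07  0.04]
```

>>> apply_moves([
  {"dp": [-0.13, 0.2, 0], "rotation": [0, -0.07, 0.04]},
  {"dp": [0, 0.15, 0], "rotation": [0, 0, 0]},
  {"dp": [0, 0, 0], "rotation": [0, 0, 0]},
  {"dp": [0, 0, 0], "rotation": [0, 0, 0]},
  {"dp": [0, 0, 0], "rotation": [0, 0, 0]},
])

```text
time_s: 21.97
ee_pos: [493.3, 205.1, 193.0]
orientation: [[0.173, 0.004, 0.985], [-0.985, 0.002, 0.173], [-0.001, -1.0, 0.004]]
contact_force: [-0.7, 0.8, -0.9]
finger_gap: 0.347
```

```bash
python3 d.py 492.3 205.1 188 10; python3 - <<'E'
from h import *
import pickle
s=sensors.observe();c=vision.calibration("wrist");im=vision.capture("wrist");cv2.imwrite("pics/w5.png",im);sc=vision.capture("scene");cv2.imwrite("pics/s5.png",sc)
pickle.dump((s,c),open("w5.pkl","wb"))
cs=vision.calibration("scene")
x,y=map(int,proj(cs,[492.6,203.7,130]));print(x,y)
a=cv2.resize(im[100:280,230:410],None,fx=3.3,fy=3.3,interpolation=cv2.INTER_CUBIC)[:594]
b=cv2.resize(sc[y-50:y+50,x-17:x+17],None,fx=5.9,fy=5.9,interpolation=cv2.INTER_CUBIC)
o=np.zeros((600,800,3),np.uint8);o[:a.shape[0],:a.shape[1]]=a;w=800-a.shape[1];b=b[:600,:w];o[:b.shape[0],a.shape[1]:a.shape[1]+b.shape[1]]=b
print(a.shape,b.shape);cv2.imwrite("pics/c5.png",o)
E
```

```text
t 21.9667 at [493.3 205.1 193. ] F [-0.7  0.8 -0.9] gap 0.347
dp(target frame) [-0.01  0.17 -0.03] rot [-0.04 -0.   -0.01]
415 164
(594, 594, 3) (590, 201, 3)
```

View pics/c5.png

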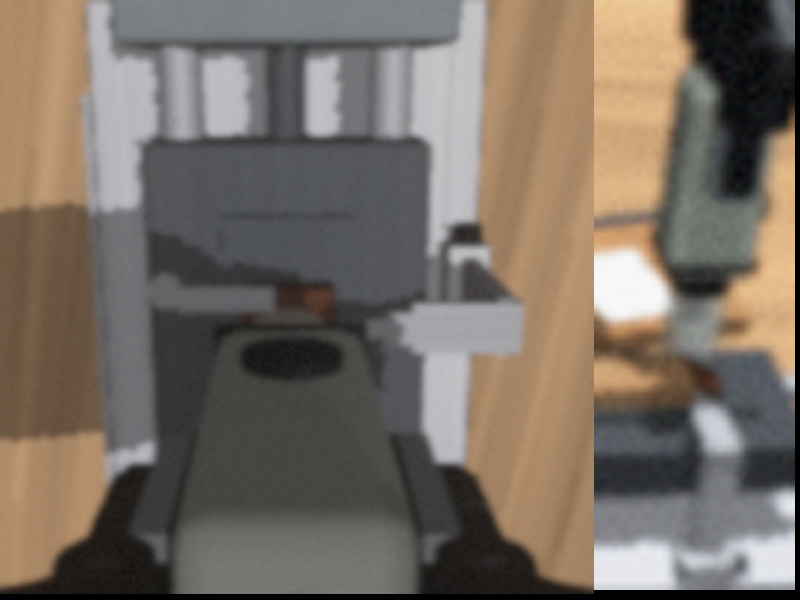

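```bash
python3 - <<'E'
from h import *
import pickle
s,cw=pickle.load(open("w5.pkl","rb"));cs=vision.calibration("scene")
T=s["ee_pos"];a=np.radians(10);xs=np.array([np.cos(a),np.sin(a),0]);ys=np.array([-np.sin(a),np.cos(a),0]);N=T-np.array([0,0,81.])-1.5*ys
print("nose",N)
sc=lambda P:[round(float(v)) for v in (lambda u:(594+(u[0]-398)*5.9,(u[1]-114)*5.9))(proj(cs,P))]
wr=lambda P:[round(float(v)) for v in (lambda u:((u[0]-230)*3.3,(u[1]-100)*3.3))(proj(cw,P))]
z=np.array([0,0,1.])
for h in (0,38): print("nose",h,"scene L/R",sc(N+h*z-13*ys),sc(N+h*z+13*ys),"C",sc(N+h*z),"front",sc(N+h*z+13*xs),"wrist",wr(N+h*z-13*xs+0*ys),wr(N+h*z+13*xs),"wrist y+",wr(N+h*z+13*ys))
for h in (38,130):
  for i,j in((-1,-1),(-1,1),(1,-1),(1,1)): P=N+h*z+15*i*xs+20*j*ys;print(h,i,j,"scene",sc(P),"wrist",wr(P))
M=np.array([492.6,203.7,96]);print("mark",sc(M),wr(M),"tip",sc(M+16.5*xs),wr(M+16.5*xs))
E
```

```text
nose [493.56261203 203.61999771 112.04894371]
nose 0 scene L/R [664, 337] [722, 335] C [693, 336] front [700, 352] wrist [241, 347] [343, 346] wrist y+ [292, 297]
nose 38 scene L/R [674, 263] [733, 261] C [704, 262] front [711, 278] wrist [232, 398] [353, 398] wrist y+ [292, 341]
38 -1 -1 scene [651, 246] wrist [225, 483]
38 -1 1 scene [740, 243] wrist [221, 309]
38 1 -1 scene [666, 282] wrist [360, 483]
38 1 1 scene [758, 279] wrist [364, 309]
130 -1 -1 scene [677, 57] wrist [176, 805]
130 -1 1 scene [770, 54] wrist [164, 515]
130 1 -1 scene [694, 90] wrist [416, 804]
130 1 1 scene [789, 88] wrist [428, 514]
mark [688, 366] [288, 328] tip [697, 386] [349, 328]
```

```bash
python3 - <<'E'
from h import *
im=cv2.imread("pics/w5.png")[175:265,270:370]
im=cv2.convertScaleAbs(im,alpha=1.6,beta=10)
cv2.imwrite("pics/c6.png",cv2.resize(im,None,fx=6.6,fy=6.6,interpolation=cv2.INTER_CUBIC))
E
```

```text
(no output)
```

View pics/c6.png

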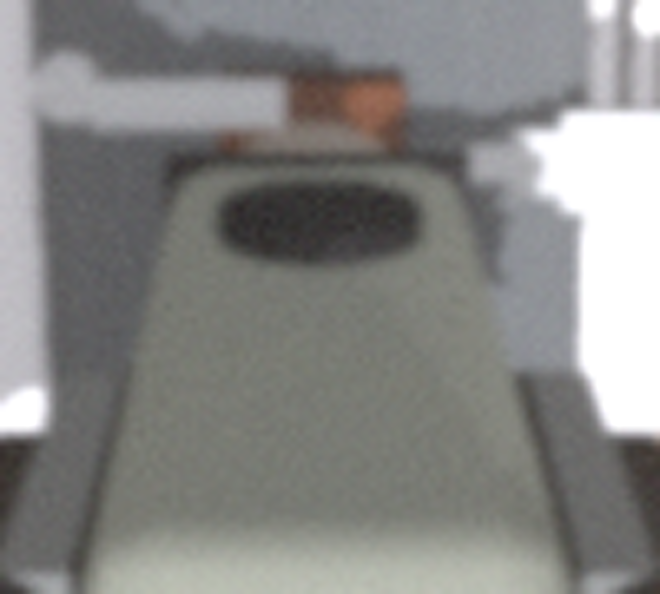

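The pointer and strip end project where expected. The nose arc sits about 1.5–3 mm towards −y, while the scene view puts it about 1 mm towards +y. I'll correct by a modest 1.5–2 mm and lower 5 mm.

>>> apply_moves([
  {"dp": [-0.07, 0.15, -0.03], "rotation": [0, 0, 0]},
  {"dp": [0, 0, 0], "rotation": [0, 0, 0]},
  {"dp": [0, 0, 0], "rotation": [0, 0, 0]},
  {"dp": [0, 0, 0], "rotation": [0, 0, 0]},
  {"dp": [0, 0, 0], "rotation": [0, 0, 0]},
])

```text
time_s: 22.48
ee_pos: [492.3, 207.6, 188.7]
orientation: [[0.174, 0.005, 0.985], [-0.985, 0.003, 0.174], [-0.002, -1.0, 0.006]]
contact_force: [0.3, 0.0, -2.5]
finger_gap: 0.349
```

```bash
python3 d.py 492.3 206.8 188 10;  python3 - <<'E'
from h import *
sc=vision.capture("scene");t=vision.capture("top");w=vision.capture("wrist")
a=cv2.resize(sc[100:200,365:465],None,fx=6,fy=6,interpolation=cv2.INTER_CUBIC)[:594,:400+0]
a=cv2.resize(sc[105:204,380:446],None,fx=6,fy=6,interpolation=cv2.INTER_CUBIC)
b=cv2.resize(cv2.convertScaleAbs(w[170:269,285:351],alpha=1.6,beta=10),None,fx=6,fy=6,interpolation=cv2.INTER_CUBIC)
cv2.imwrite("pics/c7.png",np.hstack([a,b]))
s=sensors.observe();print(s["time_s"],s["ee_pos"],s["qd"].round(2))
cs=vision.calibration("scene");cw=vision.calibration("wrist")
A=np.radians(10);xs=np.array([np.cos(A),np.sin(A),0]);ys=np.array([-np.sin(A),np.cos(A),0]);N=s["ee_pos"]-[0,0,81]-1.5*ys;print("N",N)
S=lambda P:np.round((np.array(proj(cs,P))-[380,105])*6);W=lambda P:np.round((np.array(proj(cw,P))-[285,170])*6+[396,0])
for h in(0,38): print(h,S(N+[0,0,h]-13*ys),S(N+[0,0,h]+13*ys),S(N+[0,0,h]+13*xs),"W",W(N+[0,0,h]+13*ys))
E
```

```text
t 22.4833 at [492.3 207.6 188.7] F [ 0.3  0.  -2.5] gap 0.349
dp(target frame) [ 0.03  0.02 -0.  ] rot [-0.05  0.   -0.01]
22.6333 [492.29881946 207.6134994  188.72436197] [ 0.05  0.07 -0.1   0.1   0.04  0.01  0.06]
N [492.55929173 206.13628777 107.72436197]
0 [183. 404.] [242. 403.] [220. 420.] W [596. 121.]
38 [194. 329.] [254. 328.] [231. 344.] W [597. 199.]
```

View pics/c7.png

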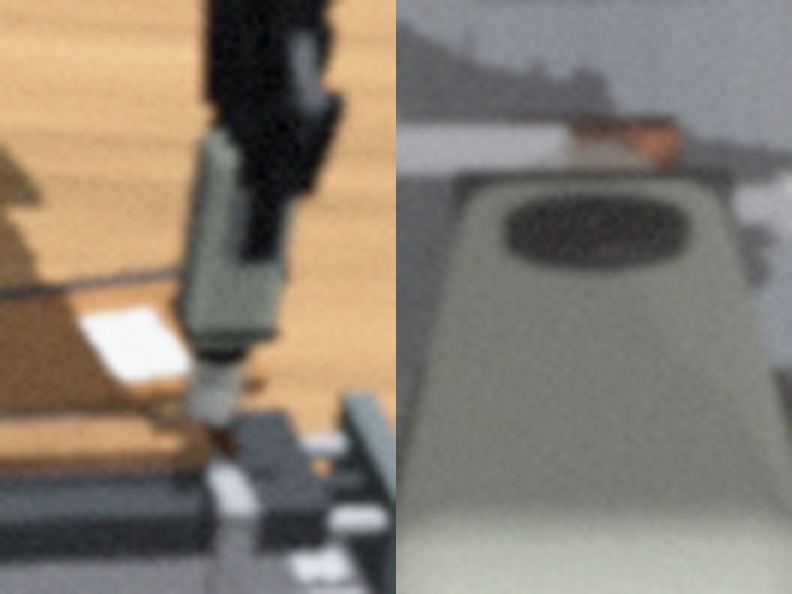

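>>> apply_moves([
  {"dp": [0.04, 0.02, 0], "rotation": [-0.03, 0, 0]},
  {"dp": [0, 0, 0], "rotation": [0, 0, 0]},
  {"dp": [0, 0, 0], "rotation": [0, 0, 0]},
  {"dp": [0, 0, 0], "rotation": [0, 0, 0]},
  {"dp": [0, 0, 0], "rotation": [0, 0, 0]},
])

```text
time_s: 23.05
ee_pos: [492.7, 206.1, 188.1]
orientation: [[0.173, 0.002, 0.985], [-0.985, 0.002, 0.173], [-0.002, -1.0, 0.002]]
contact_force: [0.0, -0.1, -1.2]
finger_gap: 0.344
```

```bash
python3 d.py 492.3 206.3 188 10; python3 -c "
from h import *
s=sensors.observe();p=s['ee_pos'];print(s['qd'].round(2))
if abs(p[2]-188)<4 and np.hypot(p[0]-492.3,p[1]-206.3)<2.5: print(ctrl.finish_job())"
```

```text
t 23.05 at [492.7 206.1 188.1] F [ 0.  -0.1 -1.2] gap 0.344
dp(target frame) [-0.01  0.   -0.01] rot [-0.02 -0.   -0.01]
[ 0.05 -0.11  0.05  0.02  0.13  0.01 -0.03]
the job is handed in; nothing more can be done
None
```

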